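# Date-code the waiting jars with the plunger coder

## Task

Open the date coder's air lever to its half-open mark (45 degrees). Then, working from the tallest to the shortest of the goods waiting along the wall (whichever are there of black-capped spice jar, salt shaker and tall tin), stand each one centred on the round pad, push the coder's sprung plunger all the way down and let it up, and move the item to the shallow metal tray that lies across the near tub. Finish with every item standing upright in the tray and the air lever turned fully closed, and leave the yogurt pot, garlic and kitchen timer where they are.

Things in the scene. Friction and masses are not known exactly. Their poses are not given: they have to be found in the camera images.
- coder: fixed date coder by the table's left edge: grey plate 130 mm (x) by 290 mm (y from -140 to 150), 5 mm thick, origin under it, -x towards that edge. Along y, away from the robot: pad, plunger (95 mm on, housing 48 mm across), stopcock (80 mm on, x +30, 40 mm across). A 125 mm high tub stands beside it
- pad (a point): centre of the top face of the coder's round black rubber pad, 80 mm across and 2 mm thick, 7 mm above the table; axes as the coder's. On its +x side a marking head 67 mm high and 50 mm wide, face 50 mm from the pad's centre; on its -x side, 48 mm from the centre, a wire guide rail 65 mm long and 46 mm high
- plunger (a joint): stroke of the sprung plunger in m: 0 up, 0.030 fully down. It takes 4.5 N to start and 13.5 N to reach the bottom, and springs back up when let go
- plunger_top (a point): centre of the top of the plunger's black mushroom head, 46 mm across; 110 mm above the table when up, 80 mm when fully down. It moves with the plunger, straight down
- valve (a joint): angle of the air stopcock lever in rad: 0 fully closed (lever points along the coder's -x), grows clockwise seen from above, towards the coder's +y; 0.785 half open, over the raised mark; 1.571 fully open. Stays where it is left, needs about 1 N at the grip point; hard stops at both ends
- valve_axis (a point): point on the upright turning axis of the lever at the lever's mid height, 100 mm above the table; fixed to the coder
- valve_grip (a point): point on the lever 60 mm from its axis, at mid height (100 mm above the table). The dark steel lever is a flat bar 14 mm wide, 16 mm high, ending 85 mm from the axis; only the base plate is under it. The point's x axis runs along the lever towards the turning axis
- valve_mark (a point): point at lever height above the raised steel rib on the base plate that marks half open; the lever lies over it at 0.785 rad
- tray: shallow open aluminium sheet pan laid across the near white tub, fixed, 226 mm (its x) by 250 mm (its y), walls 4 mm thick and 22 mm high. Its underside is 137 mm above the table, its rim 159 mm. Origin under its centre. The goods wait in the strip of table on its +x side, up to the wall 340 mm from its centre
- tray_in (a point): centre of the tray's inner floor, 141 mm above the table; axes as the tray's. Inside 218 by 242 mm
- jar: tallest: spice jar with a black cap, round, 45 mm across, 105 mm high. Origin at the centre of its underside, z up. May be absent
- shaker: second tallest: salt shaker with a grey domed top, round, 44 mm across up to 70 mm, narrowing to 34 mm above that, 90 mm high. Origin at the centre of its underside, z up. May be absent
- tin: shortest: food tin, a plain round cylinder 57 mm across, 72 mm high. Origin at the centre of its underside, z up. Always there. (The wide squat tin near the robot is no part of the job)
- yogurt: bystander: yogurt pot, 72 mm across, 71 mm high, between the coder and the near tub; origin under its centre
- garlic: bystander: bulb of garlic, 60 mm across, 59 mm high, beside the goods; origin under its centre
- kitchen_timer: bystander: round kitchen timer with a red knob, 57 mm across, 36 mm high, beside the goods; origin under its centre

How it is judged (in metres and radians):
On the way, in this order (a step that is already met when the one before it is completed fails the run):
1. the air lever is set to the half-open mark (value of joint valve between 0.655 and 0.915 rad), for 0.3 s.
2. the spice jar stands centred on the pad (within 18 mm, upright) and the plunger is pushed fully down (its head at most 76 mm above the item's underside: 27 of 30 mm) (horizontal distance between jar and pad below 0.018 m and angle between jar's own z axis and vertical below 0.12 rad and z of jar in the frame of pad between -0.004 and 0.004 m and z of jar in the frame of plunger_top above -0.076 m), for 0.1 s.
3. the salt shaker stands centred on the pad (within 18 mm, upright) and the plunger is pushed fully down (its head at most 76 mm above the item's underside: 27 of 30 mm) (horizontal distance between shaker and pad below 0.018 m and angle between shaker's own z axis and vertical below 0.12 rad and z of shaker in the frame of pad between -0.004 and 0.004 m and z of shaker in the frame of plunger_top above -0.076 m), for 0.1 s.
4. the tin stands centred on the pad (within 18 mm, upright) and the plunger is pushed fully down (its head at most 76 mm above the item's underside: 27 of 30 mm) (horizontal distance between tin and pad below 0.018 m and angle between tin's own z axis and vertical below 0.12 rad and z of tin in the frame of pad between -0.004 and 0.004 m and z of tin in the frame of plunger_top above -0.076 m), for 0.1 s.
5. after the last item is coded the air lever is fully closed (value of joint valve below 0.08 rad), for 0.2 s.
At the end, for the whole second after the job is handed in: every item present stands upright on the tray floor (its centre within 100 mm in x and 112 mm in y of the tray's centre, tilt under 0.12 rad), at rest and released; lever within 0.09 rad of closed; plunger up within 4 mm (x of jar in the frame of tray_in between -0.1 and 0.1 m and y of jar in the frame of tray_in between -0.112 and 0.112 m and z of jar in the frame of tray_in between -0.008 and 0.008 m and angle between each of jar, shaker, tin's own z axis and vertical below 0.12 rad and linear speed of each of jar, shaker, tin below 0.02 m/s and x of shaker in the frame of tray_in between -0.1 and 0.1 m and y of shaker in the frame of tray_in between -0.112 and 0.112 m and z of shaker in the frame of tray_in between -0.008 and 0.008 m and x of tin in the frame of tray_in between -0.1 and 0.1 m and y of tin in the frame of tray_in between -0.112 and 0.112 m and z of tin in the frame of tray_in between -0.008 and 0.008 m and value of joint valve below 0.09 rad and value of joint plunger below 0.004 m); the robot touches nothing.
It fails at once if the yogurt is pushed more than 5 cm from its place (distance of yogurt from where it was at the start of the episode above 0.05 m).
It fails at once if the garlic is pushed more than 5 cm from its place (distance of garlic from where it was at the start of the episode above 0.05 m).
It fails at once if the kitchen timer is pushed more than 5 cm from its place (distance of kitchen_timer from where it was at the start of the episode above 0.05 m).
Of jar, shaker only 1 to 2 are there at a start; the rules pass over those that are not, and their reading is None.
At some moment in a run one of tin may be knocked a few centimetres aside while the robot is not near it.
It also fails if it takes over 210 s, if anything falls off the work surface, if the arm or the gripper's body presses on something with over 40 N, if the wrist force passes 120 N, or if a joint passes its speed limit or range.

## Robot

A 7-joint arm with a two-finger parallel gripper is mounted at the origin on a cart in front of the work surface, level with it; the furniture and walls round the work are solid. World frame = base frame: x ahead of the robot, y to its left, z up, the work surface at z = 0. Lengths are in m, angles in degrees, forces in N, time in s.
With the tool pointing down it reaches from about 0.4 to 0.875 m from the base axis. Payload 6.5 kg.
Tool frame: the origin (TCP) lies midway between the tips of the shut fingers; the grasp point (between the pads) lies 19 mm behind it (bot.hold_point_z is the distance from the TCP to the grasp point, in m); z points along the fingers, y is the line along which they close (so a half turn about z gives the same grasp; the last joint's range is limited). The gripper opens to 85 mm and grips with 20 to 120 N. Pads are 22 mm wide; open, the fingers measure 114 mm over their backs; the gripper's body (76 mm by 85 mm) begins 54 mm behind the grasp point. The pads swing forward as they close: fully open they stand 13 mm farther back than shut.
Start: joints at [-3.793, 30.733, -0.252, 88.115, 0.149, 61.152, -4.079], TCP at [0.65, 0, 0.231] pointing down, gripper open.
Joint ranges: [-154.64, 154.64], [-21.42, 123.67], [-72.66, 72.17], [13.99, 137.28], [-74.86, 254.86], [10.95, 109.41], [-158.01, 158.01]. Speed limits (degrees/s): [136.94, 136.94, 180, 180, 180, 180, 180].

## Interface

Orientations are given as a 3x3 rotation matrix whose columns are the frame's x, y, z axes.
In Python, from station import bot gives the robot as it stands.
- The arm moves only by the tool step_arm, never from a script. Its argument "targets" is a list of rows, each an object of numbers: "tx", "ty", "tz": the shift along the tool's x, y, z in units of 1000 mm (1.0 is 1000 mm); "rx", "ry", "rz": the turn, a rotation vector about the tool's x, y, z in units of pi rad (1.0 is pi rad); "hand": the opening, from -1 (shut) to 1 (fully open). A call has 1 to 12 rows; each row is the pose to reach, as a shift and turn from the pose commanded when the call began, along the tool's axes at that moment, turning the shorter way round; what a row does not reach only later rows make up. A row lasts 1/12 s, in which the tool goes at most 41.7 mm and 7.16 degrees, less where a joint would pass 70% of its speed; a pose out of reach is approached as far as the arm can. A call with a number of a shift or a turn outside -1 to 1 is refused whole. A call with a gripper value outside its range is refused whole. The fingers move at their own pace and stop on an object; "newtons" is the grip in N (left out, the last holds). Time passes only in rows, so rows that repeat a pose let the fingers close. It gives the time, the measured TCP pose, the force, the opening and the grip force at its end, in the units of the state.
- bot.state(): the state, without advancing time (a new reading comes with each control period).
- bot.grab_frame(name): name is "scene" or "side" or "wrist"; returns (picture, depth): 420x560x3 uint8, red, green, blue; 420x560 float32, m along the optical axis (not along the pixel's ray), 0 where there is no reading.
- bot.camera_model(name): a dict with "vertical_fov" (degrees; the focal length in pixels is half the picture's height over the tangent of half this angle, whatever the lens; pixels are square), "cx", "cy" (the principal point, pixels), "dist_coeffs" ([k1, k2, p1, p2, k3] as OpenCV has them; the pictures are not rectified), "R" (3x3) and "t" (3): a world point X has camera coordinates R X + t; the wrist camera has in their place "tool_from_camera" (4x4, takes a point from camera to tool coordinates, whose origin is the TCP and whose axes are the flange's). Camera axes: x right, y down, z forward; pixel columns grow to the right and rows downward; lengths in m; the calibration is good to about 2 mm. A picture is of the moment at which its call begins: read the wrist's pose just before it. camera_model takes no time and is no camera call.
- bot.finish_job(): hands the job in; it is judged then, once.
The state is a dict: "time": time; "joint_positions": joint angles; "dq": joint speeds; "joint_torque": joint torques, N m; "ee_pos": TCP position; "eef_rot": TCP orientation; "ft_force": force on the tool from outside, world axes, zero at the start; "torque": the same for the moment, N m; "grip_width": finger opening in m; "grasp_force": force on a finger pad.
Only numpy, scipy, OpenCV 4.12 (cv2) and the standard library are available. Lean on these libraries where they do the work, as an engineer would, in place of code of your own. Each camera call takes 0.05 s, during which the arm holds its last target. There are 200 camera calls.

## Working session

There is one attempt and no reset: what is moved stays moved. The work goes in short steps, Python scripts to look and compute and a tool call to move; the robot and the scene stay as the last step left them, time stands still between calls to the robot, and variables do not carry over. Pictures are saved under pics/ and viewed, at most 14 in all, crops included, and the job is handed in when it is done.

Besides the shell and the picture viewer there is one more tool, called after "Emit:" in YAML: its name, and indented under it one key for each argument. step_arm: Moves the arm, as the interface text tells. Shifts and turns lie within -1 to 1; 1 stands for 1000 mm of shift or pi rad of turn. Its arguments: {"type":"object","properties":{"targets":{"type":"array"},"newtons":{"type":"number"}},"required":["targets"]}

```bash
ls; mkdir -p pics
cat > h.py <<'E'
import numpy as np, cv2
from station import bot
def cloud(name):
    m=bot.camera_model(name); s=bot.state(); im,d=bot.grab_frame(name)
    f=210/np.tan(np.radians(m["vertical_fov"]/2)); K=np.array([[f,0,m["cx"]],[0,f,m["cy"]],[0,0,1.]])
    v,u=np.mgrid[0:420,0:560]
    p=cv2.undistortPointsIter(np.stack([u,v],-1).reshape(-1,1,2).astype(float),K,np.array(m["dist_coeffs"],float),None,None,(3,50,1e-9)).reshape(420,560,2)
    P=np.concatenate([p*d[...,None],d[...,None]],-1)
    if name=="wrist":
        T=np.array(m["tool_from_camera"]); P=P@T[:3,:3].T+T[:3,3]
        P=P@np.array(s["eef_rot"]).T+np.array(s["ee_pos"])
    else:
        R=np.array(m["R"]); P=(P-np.array(m["t"]))@R
    P[d<=0]=np.nan
    return im,P
def save(im,n): cv2.imwrite("pics/"+n+".png",im[...,::-1])
E
python3 - <<'E'
from h import *
s=bot.state(); print({k:np.round(v,3).tolist() for k,v in s.items()})
for n in("scene","side"):
    im,P=cloud(n); np.savez(n+".npz",im=im,P=P); save(im,n+"0")
E
```

```text
pics
{'time': 0.0, 'joint_positions': [-3.794, 30.777, -0.254, 88.174, 0.147, 61.151, -4.081], 'dq': [-0.09, 0.059, 0.014, 0.036, 0.019, -0.075, 0.085], 'joint_torque': [-0.0, -58.34, 1.049, -25.91, 0.012, 0.009, -0.0], 'ee_pos': [0.649, -0.0, 0.23], 'eef_rot': [[-0.0, 1.0, -0.002], [1.0, 0.0, -0.0], [-0.0, -0.002, -1.0]], 'ft_force': [0.108, -0.478, -0.289], 'torque': [0.026, 0.037, -0.015], 'grasp_force': 0.0, 'grip_width': 0.085}
```

View pics/scene0.png

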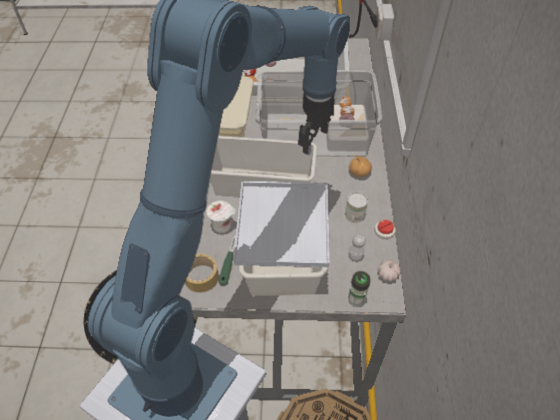

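View pics/side0.png

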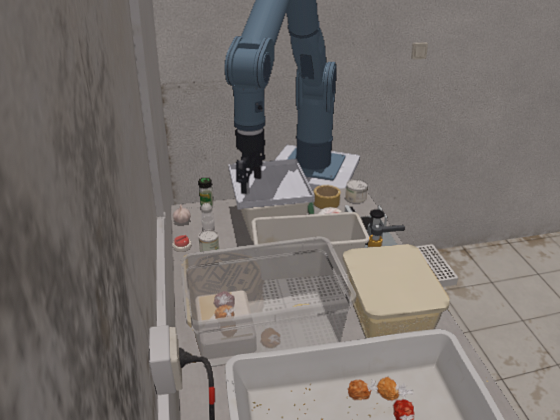

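The scene picture shows the jar (360,283), shaker (358,245) and tin (357,205) along the wall, with the garlic (389,270) and the timer (386,228) beside them. The tray is at about (283,222) and the yogurt pot at (220,215). The arm hides the coder in this view; the side picture shows its lever near (385,228).

Run:
```python
from h import *
for n in("scene","side"):
    D=np.load(n+".npz"); P=D["P"]
    z=P[...,2];x=P[...,0];y=P[...,1]
    print(n)
    # topdown clusters in wall strip
    m=(z>0.02)&(z<0.13)&(y<-0.1)&(y>-0.6)&(x>0.25)&(x<0.95)
    k,l,st,c=cv2.connectedComponentsWithStats(m.astype(np.uint8))
    for i in range(1,k):
        if st[i,4]>40:
            q=P[l==i]; t=q[q[:,2]>np.percentile(q[:,2],95)-0.012]
            print(c[i].round(),st[i,4],"min",q.min(0).round(3),"max",q.max(0).round(3),"topmean",t.mean(0).round(3))
    m=(abs(z-0.159)<0.004)&(x>0.2)&(x<0.8)&(abs(y)<0.3); q=P[m]; print("rim",q.min(0).round(3),q.max(0).round(3),len(q))
    m=(abs(z-0.141)<0.004)&(x>0.2)&(x<0.8)&(abs(y)<0.3); q=P[m]; print("floor",np.percentile(q,[1,50,99],axis=0).round(3).tolist(),len(q))
    m=(abs(z-0.071)<0.008)&(x>0.2)&(x<0.9)&(y>0.1)&(y<0.4); q=P[m]; print("yog?",np.percentile(q,[2,50,98],axis=0).round(3).tolist(),len(q))
D=np.load("side.npz");P=D["P"];im=D["im"]
for v,u in [(228,385),(228,400),(216,377),(240,376),(265,435),(215,330)]: print(u,v,P[v,u].round(3))
cv2.imwrite("pics/sidecrop.png",cv2.resize(im[150:300,280:480,::-1],(800,600),interpolation=cv2.INTER_CUBIC))
```

```text
scene
[417. 281.] 3296 min [ 0.25  -0.527  0.02 ] max [ 0.95  -0.122  0.13 ] topmean [ 0.497 -0.383  0.122]
[356. 205.] 487 min [ 0.641 -0.159  0.02 ] max [ 0.704 -0.101  0.076] topmean [ 0.671 -0.131  0.068]
[385. 227.] 188 min [ 0.639 -0.249  0.021] max [ 0.685 -0.206  0.041] topmean [ 0.661 -0.228  0.03 ]
[357. 247.] 314 min [ 0.523 -0.216  0.02 ] max [ 0.561 -0.175  0.095] topmean [ 0.542 -0.197  0.085]
[388. 270.] 360 min [ 0.508 -0.323  0.02 ] max [ 0.564 -0.266  0.061] topmean [ 0.534 -0.294  0.044]
[359. 287.] 559 min [ 0.403 -0.279  0.02 ] max [ 0.453 -0.234  0.115] topmean [ 0.427 -0.257  0.105]
[301. 285.] 481 min [ 0.318 -0.175  0.02 ] max [ 0.389 -0.1    0.13 ] topmean [ 0.351 -0.135  0.104]
rim [ 0.286 -0.299  0.155] [0.798 0.264 0.163] 648
floor [[0.29, -0.173, 0.137], [0.444, -0.028, 0.14], [0.736, 0.125, 0.145]] 6345
yog? [[0.412, 0.111, 0.063], [0.526, 0.186, 0.07], [0.782, 0.304, 0.078]] 927
side
[162. 179.] 194 min [ 0.251 -0.523  0.02 ] max [ 0.569 -0.337  0.123] topmean [ 0.419 -0.426  0.113]
[206. 201.] 615 min [ 0.412 -0.278  0.02 ] max [ 0.573 -0.168  0.11 ] topmean [ 0.436 -0.252  0.1  ]
[181. 214.] 189 min [ 0.513 -0.319  0.02 ] max [ 0.569 -0.263  0.057] topmean [ 0.545 -0.289  0.043]
[208. 240.] 378 min [ 0.64  -0.155  0.024] max [ 0.705 -0.1    0.075] topmean [ 0.676 -0.127  0.068]
[181. 240.] 127 min [ 0.645 -0.245  0.02 ] max [ 0.693 -0.2    0.039] topmean [ 0.67  -0.223  0.029]
rim [ 0.285 -0.174  0.155] [0.8   0.269 0.163] 507
floor [[0.304, -0.155, 0.137], [0.463, 0.001, 0.141], [0.791, 0.241, 0.145]] 2207
yog? [[0.389, 0.106, 0.063], [0.576, 0.207, 0.071], [0.895, 0.39, 0.079]] 1096
385 228 [0.527 0.356 0.106]
400 228 [0.508 0.397 0.103]
377 216 [0.466 0.323 0.103]
376 240 [0.547 0.337 0.074]
435 265 [-0.712  0.579 -0.894]
330 215 [0.542 0.197 0.126]
```

View pics/sidecrop.png

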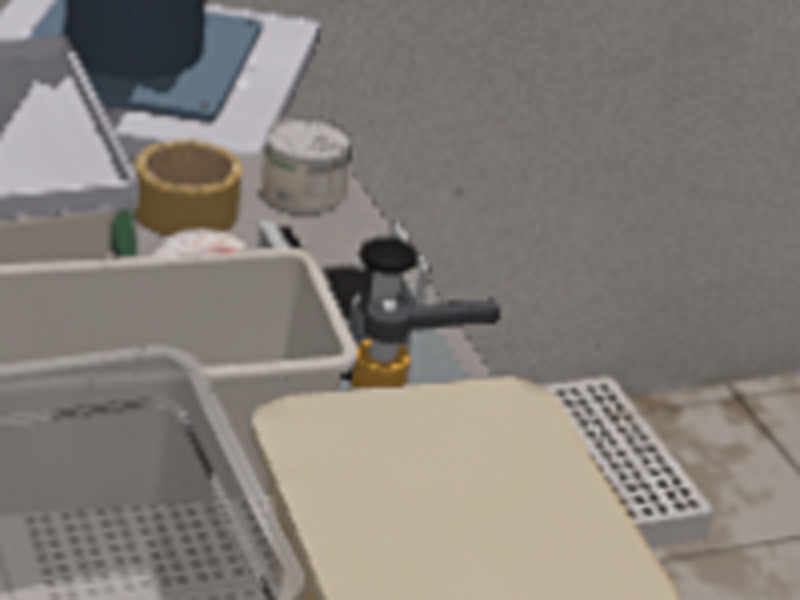

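The crop shows the coder: black plunger head near (388,250), and the lever pointing right from its hub at (388,310), towards the left edge, so it is closed. Next I'll look from above with the wrist camera.

Emit:
step_arm:
  targets:
    - {"tz": -0.04}
    - {"tz": -0.08}
    - {"tz": -0.12}
    - {"tz": -0.16}
    - {"tx": 0.04, "ty": -0.03, "tz": -0.18}
    - {"tx": 0.08, "ty": -0.06, "tz": -0.2}
    - {"tx": 0.12, "ty": -0.09, "tz": -0.2}
    - {"tx": 0.16, "ty": -0.12, "tz": -0.2}
    - {"tx": 0.19, "ty": -0.15, "tz": -0.2}
    - {"tx": 0.2, "ty": -0.17, "tz": -0.2}
    - {"tx": 0.2, "ty": -0.17, "tz": -0.2}
    - {"tx": 0.2, "ty": -0.17, "tz": -0.2}

```text
validation failed for argument at $.ta...
```

Run:
```python
from h import *
print(np.round(bot.camera_model("wrist")["tool_from_camera"],3).tolist())
s=bot.state(); print(np.round(s["ee_pos"],4),np.round(s["eef_rot"],3).tolist(),np.round(s["joint_positions"],1),s["time"])
for n in("wrist","scene"):
    im,P=cloud(n); np.savez(n+"1.npz",im=im,P=P); save(im,n+"1")
```

```text
[[0.001, -0.966, -0.257, 0.066], [1.0, 0.001, -0.001, 0.0], [0.001, -0.257, 0.966, -0.142], [0.0, 0.0, 0.0, 1.0]]
[ 0.6494 -0.      0.2305] [[-0.0, 1.0, -0.002], [1.0, 0.0, -0.0], [-0.0, -0.002, -1.0]] [-3.8 30.8 -0.3 88.2  0.1 61.2 -4.1] 0.1
```

View pics/wrist1.png

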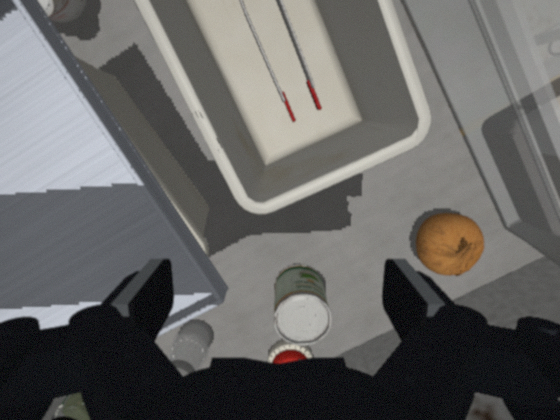

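The move was refused, so this picture is from the start pose: tin at (301,310), shaker at (190,345). Rows probably need every field, so I'll resend with all of them.

Emit:
step_arm:
  targets:
    - {"tx": 0, "ty": 0, "tz": -0.04, "rx": 0, "ry": 0, "rz": 0, "hand": 1}

```text
time: 0.28
ee_pos: [0.6451, -0.0001, 0.2635]
eef_rot: [[-0.0, 1.0, -0.015], [1.0, 0.0, -0.001], [-0.001, -0.015, -1.0]]
ft_force: [-0.8, 0.2, -0.5]
grip_width: 0.0851
grasp_force: 0.0
```

Emit:
step_arm:
  targets:
    - {"tx": 0, "ty": 0, "tz": -0.16, "rx": 0, "ry": 0, "rz": 0, "hand": 1}
    - {"tx": 0, "ty": 0, "tz": -0.16, "rx": 0, "ry": 0, "rz": 0, "hand": 1}
    - {"tx": 0, "ty": 0, "tz": -0.16, "rx": 0, "ry": 0, "rz": 0, "hand": 1}
    - {"tx": 0.2, "ty": -0.17, "tz": -0.16, "rx": 0, "ry": 0, "rz": 0, "hand": 1}
    - {"tx": 0.2, "ty": -0.17, "tz": -0.16, "rx": 0, "ry": 0, "rz": 0, "hand": 1}
    - {"tx": 0.2, "ty": -0.17, "tz": -0.16, "rx": 0, "ry": 0, "rz": 0, "hand": 1}
    - {"tx": 0.2, "ty": -0.17, "tz": -0.16, "rx": 0, "ry": 0, "rz": 0, "hand": 1}
    - {"tx": 0.2, "ty": -0.17, "tz": -0.16, "rx": 0, "ry": 0, "rz": 0, "hand": 1}
    - {"tx": 0.2, "ty": -0.17, "tz": -0.16, "rx": 0, "ry": 0, "rz": 0, "hand": 1}
    - {"tx": 0.2, "ty": -0.17, "tz": -0.16, "rx": 0, "ry": 0, "rz": 0, "hand": 1}
    - {"tx": 0.2, "ty": -0.17, "tz": -0.16, "rx": 0, "ry": 0, "rz": 0, "hand": 1}
    - {"tx": 0.2, "ty": -0.17, "tz": -0.16, "rx": 0, "ry": 0, "rz": 0, "hand": 1}

```text
time: 1.28
ee_pos: [0.4797, 0.2004, 0.4314]
eef_rot: [[-0.002, 1.0, 0.0], [1.0, 0.002, -0.0], [-0.0, 0.0, -1.0]]
ft_force: [0.5, 0.0, 0.4]
grip_width: 0.0855
grasp_force: 0.0
```

Run:
```python
from h import *
s=bot.state(); print(np.round(s["ee_pos"],4),np.round(s["eef_rot"],3).tolist(),np.round(s["joint_positions"],1),s["time"])
for n in("wrist","scene"):
    im,P=cloud(n); np.savez(n+"1.npz",im=im,P=P); save(im,n+"1b")
```

```text
[0.4797 0.2004 0.4314] [[-0.002, 1.0, 0.0], [1.0, 0.002, -0.0], [-0.0, 0.0, -1.0]] [-21.3   9.3  -7.3  91.    1.2  79.8 -28.7] 1.2833
```

View pics/wrist1b.png

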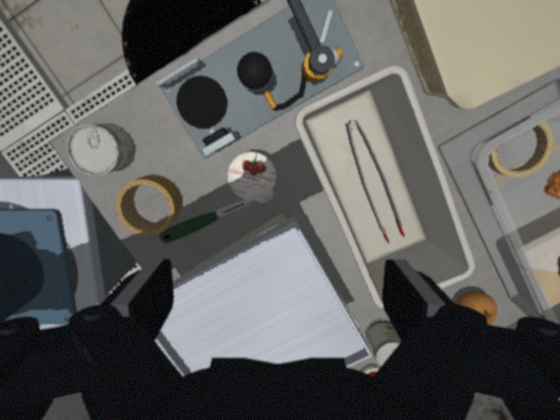

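The wrist view shows the coder turned with the table. The pad is at (203,102), the plunger head at (255,70) and the stopcock hub at (322,58) with its lever running up to (298,0). The yogurt is at (250,175) and the tray in the lower middle.

Run:
```python
from h import *
D=np.load("wrist1.npz");P=D["P"];im=D["im"].astype(int); z=P[...,2]
def comp(m,seed):
    k,l=cv2.connectedComponents(m.astype(np.uint8)); return l==l[seed[1],seed[0]]
dark=im.sum(2)<150
m=comp(dark&(abs(z-0.007)<0.008),(203,102)); q=P[m]; print("pad",m.sum(),cv2.minEnclosingCircle(q[:,:2].astype(np.float32)),q.mean(0).round(4))
m=comp((abs(z-0.106)<0.010),(255,68)); q=P[m]; print("plung",m.sum(),cv2.minEnclosingCircle(q[:,:2].astype(np.float32)),np.median(q,0).round(4),np.percentile(q[:,2],98))
m=comp((abs(z-0.106)<0.014),(322,58)); q=P[m]; print("lever",m.sum(),q.min(0).round(4),q.max(0).round(4)); print(cv2.minAreaRect(q[:,:2].astype(np.float32)))
# plate
g=(abs(z-0.005)<0.004)&(abs(im[...,2]-im[...,0])>8)&(im[...,2]>im[...,0])
m=comp(g,(180,125)); q=P[m]; print("plate",m.sum(),cv2.minAreaRect(q[:,:2].astype(np.float32)))
for (x,y) in[(310,20),(305,10),(322,58),(255,70),(203,102),(180,125),(250,175),(218,136),(180,70)]:print(x,y,P[y,x].round(3))
m=comp((z>0.05)&(z<0.09),(250,175)); q=P[m]; print("yog",m.sum(),cv2.minEnclosingCircle(q[:,:2].astype(np.float32)))
# tray from scene
for n in("wrist1","scene1"):
    D=np.load(n+".npz");P=D["P"];z=P[...,2]
    m=(z>0.136)&(z<0.164)&(P[...,0]>0.2)&(P[...,0]<0.75)&(abs(P[...,1]+0.0)<0.22)
    k,l,st,c=cv2.connectedComponentsWithStats(m.astype(np.uint8)); i=1+st[1:,4].argmax(); q=P[l==i]
    print(n,"tray",len(q),cv2.minAreaRect(q[:,:2].astype(np.float32)),np.median(q[:,2]))
D=np.load("scene1.npz");P=D["P"];z=P[...,2]
for nm,s,h in[("jar",(359,287),.105),("shaker",(357,247),.09),("tin",(356,205),.072),("timer",(385,227),.036),("garlic",(388,270),.059)]:
    m=comp((z>0.02)&(z<.13)&(P[...,1]>-.34),s); q=P[m]; t=q[q[:,2]>h-.012]; print(nm,q.min(0).round(3),q.max(0).round(3),cv2.minEnclosingCircle(q[:,:2].astype(np.float32)),cv2.minEnclosingCircle(t[:,:2].astype(np.float32)), t.mean(0).round(3))
```

```text
pad 1977 ((0.36105892062187195, 0.2834743559360504), 0.03881558030843735) [0.361  0.2839 0.0069]
plung 1047 ((0.4496143162250519, 0.3196708858013153), 0.02264956757426262) [0.45   0.3191 0.1077] 0.11065599935040187
lever 1253 [0.4906 0.3169 0.0924] [0.5495 0.3993 0.1155]
((0.5223592519760132, 0.36155468225479126), (0.031254276633262634, 0.0936037003993988), 21.61515998840332)
plate 225515 ((-0.04755476117134094, 0.22658812999725342), (1.441178321838379, 1.4089066982269287), 38.02708053588867)
310 20 [0.527 0.4   0.005]
305 10 [0.512 0.388 0.105]
322 58 [0.534 0.332 0.114]
255 70 [0.451 0.319 0.109]
203 102 [0.363 0.284 0.006]
180 125 [0.324 0.248 0.001]
250 175 [0.44  0.18  0.069]
218 136 [0.395 0.235 0.066]
180 70 [0.341 0.326 0.045]
yog 1909 ((0.44439488649368286, 0.17489074170589447), 0.03996657207608223)
wrist1 tray 20124 ((0.4483546018600464, -0.021852850914001465), (0.2517586350440979, 0.22699539363384247), 29.625164031982422) 0.1405673201565102
scene1 tray 7631 ((0.43480485677719116, -0.031813353300094604), (0.28627389669418335, 0.2242816686630249), 29.513612747192383) 0.14086
[... 348 characters left out ...]
5632553101, -0.19706745445728302), 0.017266467213630676) [ 0.542 -0.198  0.085]
tin [ 0.642 -0.159  0.02 ] [ 0.703 -0.101  0.077] ((0.6723302602767944, -0.1309734731912613), 0.03134116530418396) ((0.6727679967880249, -0.13070867955684662), 0.030837994068861008) [ 0.671 -0.131  0.068]
timer [ 0.637 -0.25   0.02 ] [ 0.685 -0.206  0.041] ((0.6604818105697632, -0.2285083532333374), 0.024265006184577942) ((0.6610771417617798, -0.22839152812957764), 0.023675404489040375) [ 0.661 -0.228  0.03 ]
garlic [ 0.506 -0.323  0.02 ] [ 0.565 -0.265  0.061] ((0.536416232585907, -0.29274508357048035), 0.030487632378935814) ((0.5348697304725647, -0.2914009690284729), 0.014763778075575829) [ 0.536 -0.293  0.05 ]
```

Emit:
step_arm:
  targets:
    - {"tx": 0.177, "ty": 0.033, "tz": 0.2, "rx": 0, "ry": 0, "rz": -0.12, "hand": -0.1}
    - {"tx": 0.177, "ty": 0.033, "tz": 0.2, "rx": 0, "ry": 0, "rz": -0.12, "hand": -0.1}
    - {"tx": 0.177, "ty": 0.033, "tz": 0.2, "rx": 0, "ry": 0, "rz": -0.12, "hand": -0.1}
    - {"tx": 0.177, "ty": 0.033, "tz": 0.2, "rx": 0, "ry": 0, "rz": -0.12, "hand": -0.1}
    - {"tx": 0.177, "ty": 0.033, "tz": 0.2, "rx": 0, "ry": 0, "rz": -0.12, "hand": -0.1}
    - {"tx": 0.177, "ty": 0.033, "tz": 0.2, "rx": 0, "ry": 0, "rz": -0.12, "hand": -0.1}
    - {"tx": 0.177, "ty": 0.033, "tz": 0.2, "rx": 0, "ry": 0, "rz": -0.12, "hand": -0.1}
    - {"tx": 0.177, "ty": 0.033, "tz": 0.2, "rx": 0, "ry": 0, "rz": -0.12, "hand": -0.1}
    - {"tx": 0.177, "ty": 0.033, "tz": 0.2, "rx": 0, "ry": 0, "rz": -0.12, "hand": -0.1}

```text
time: 2.13
ee_pos: [0.5136, 0.3755, 0.2298]
eef_rot: [[-0.367, 0.93, -0.002], [0.93, 0.367, -0.002], [-0.002, -0.003, -1.0]]
ft_force: [-0.0, -0.2, 0.1]
grip_width: 0.0385
grasp_force: 0.0
```

Run:
```python
from h import *
s=bot.state(); print(np.round(s["joint_positions"],1))
im,P=cloud("wrist"); save(im,"w2")
```

```text
[-31.7  30.2 -12.3  89.7   7.   61.  -24.2]
```

View pics/w2.png

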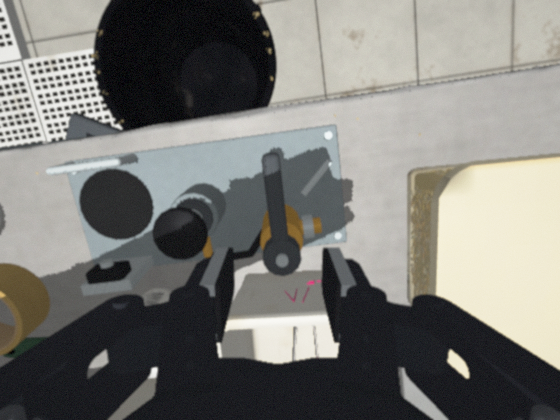

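The coder's edges look about 8° off the tool's axes here: plate top edge from (75,165) to (335,125), lever from its hub (283,257) to its tip (270,155). I'll measure its yaw again.

```bash
cat > lever.py <<'E'
from h import *
s=bot.state();im,P=cloud("wrist"); np.savez("w.npz",im=im,P=P)
z=P[...,2]; d=im.astype(int).sum(2)<260
ax=np.array([.5352,.3211])
r=np.hypot(P[...,0]-ax[0],P[...,1]-ax[1])
m=(z>0.098)&(z<0.112)&d&(r<0.095)&(P[...,1]>0.335)
q=P[m]; c=q.mean(0); u=np.linalg.svd(q[:,:2]-c[:2],full_matrices=False)[2][0]
print("lever n",m.sum(),"c",c.round(4),"dir deg",np.degrees(np.arctan2(*u[::-1]))%180)
p=(q[:,:2]-c[:2])@u; w=(q[:,:2]-c[:2])@[-u[1],u[0]]; print("along",p.min(),p.max(),"width",w.min(),w.max())
m=(z>0.109)&(z<0.122)&(r<0.05); q=P[m]; 
if m.sum()>5: print("hub",m.sum(),cv2.minEnclosingCircle(q[:,:2].astype(np.float32)))
E
python3 lever.py
python3 - <<'E'
from h import *
D=np.load("w.npz");P=D["P"]
for a,b in[((75,168),(330,130)),((338,140),(345,235)),((50,168),(130,158))]: 
    A=P[a[1],a[0]];B=P[b[1],b[0]];print(A.round(3),B.round(3),np.degrees(np.arctan2(B[1]-A[1],B[0]-A[0])))
# circle centres
for n,zz,c in[("pad",.007,(116,203)),("head",.108,(182,234))]:
    m=(abs(P[...,2]-zz)<.01)&(D["im"].astype(int).sum(2)<200)
    l=cv2.connectedComponents(m.astype(np.uint8))[1]; q=P[l==l[c[1],c[0]]]; print(n,len(q),cv2.minEnclosingCircle(q[:,:2].astype(np.float32)))
E
```

```text
lever n 2037 c [0.5098 0.3602 0.107 ] dir deg 4.3044073532309355
along -0.07013240148156816 0.03660461709160936 width -0.02762469949818709 0.04943264742213533
hub 994 ((0.5348074436187744, 0.3212031126022339), 0.049553509801626205)
[0.331 0.32  0.046] [0.547 0.441 0.006] 29.254424488264352
[0.559 0.435 0.002] [nan nan nan] nan
[0.309 0.312 0.046] [0.368 0.341 0.02 ] 26.92464256478087
pad 3812 ((0.36114978790283203, 0.2832065522670746), 0.03940023109316826)
head 2218 ((0.45000872015953064, 0.31976985931396484), 0.02259349450469017)
```

Run:
```python
from h import *
D=np.load("w.npz");P=D["P"];z=P[...,2]
m=(z>.095)&(z<.125); l=cv2.connectedComponents(m.astype(np.uint8))[1]; M=l==l[190,273]
v,u=np.where(M); print(M.sum(),u.min(),u.max(),v.min(),v.max())
q=P[M]; print(cv2.minAreaRect(q[:,:2].astype(np.float32)))
a=M.copy(); a[232:]=0; q=P[a]; c=q.mean(0); w=np.linalg.svd(q[:,:2]-c[:2],full_matrices=False)[2][0]
print("lever",c.round(4),np.degrees(np.arctan2(w[1],w[0]))%180, ((q[:,:2]-c[:2])@w).min(),((q[:,:2]-c[:2])@w).max(), np.ptp((q[:,:2]-c[:2])@[-w[1],w[0]]))
a=M.copy(); a[:240]=0; q=P[a]; q=q[q[:,2]>.108]; print("hub",len(q),cv2.minEnclosingCircle(q[:,:2].astype(np.float32)),q.mean(0))
# plate edge: z~.005 vs table in region
i=(z>.0035)&(z<.009)&(P[...,0]>.3)&(P[...,0]<.62)&(P[...,1]>.2)&(P[...,1]<.47)
l,=[cv2.connectedComponents(cv2.erode(i.astype(np.uint8),np.ones((3,3))))[1]]; q=P[l==l[150,200]]; print(len(q),cv2.minAreaRect(q[:,:2].astype(np.float32)))
```

```text
2723 260 299 151 274
((0.521087646484375, 0.36445069313049316), (0.03071373887360096, 0.1003970131278038), 22.16193962097168)
lever [0.509  0.3803 0.1068] 118.18645013373366 -0.030899884714493526 0.03404304893157304 0.014042773963683194
hub 1044 ((0.5342326164245605, 0.33261680603027344), 0.015843845903873444) [0.53403126 0.33308417 0.10995643]
223072 ((0.4322045147418976, 0.5587947964668274), (2.009599447250366, 0.4401853382587433), 23.120683670043945)
```

The coder's yaw is 28.3°, the valve axis is at (0.534, 0.333) and the grip point at (0.506, 0.386). Next: lower the open fingers over the lever and grip it.

Emit:
step_arm:
  targets:
    - {"tx": 0.011, "ty": -0.004, "tz": 0.02, "rx": 0, "ry": 0, "rz": -0.037, "hand": -0.1}
    - {"tx": 0.011, "ty": -0.004, "tz": 0.06, "rx": 0, "ry": 0, "rz": -0.037, "hand": -0.1}
    - {"tx": 0.011, "ty": -0.004, "tz": 0.1, "rx": 0, "ry": 0, "rz": -0.037, "hand": -0.1}
    - {"tx": 0.011, "ty": -0.004, "tz": 0.13, "rx": 0, "ry": 0, "rz": -0.037, "hand": -0.1}
    - {"tx": 0.011, "ty": -0.004, "tz": 0.148, "rx": 0, "ry": 0, "rz": -0.037, "hand": -0.1}
    - {"tx": 0.011, "ty": -0.004, "tz": 0.148, "rx": 0, "ry": 0, "rz": -0.037, "hand": -0.1}
    - {"tx": 0.011, "ty": -0.004, "tz": 0.148, "rx": 0, "ry": 0, "rz": -0.037, "hand": -1}
    - {"tx": 0.011, "ty": -0.004, "tz": 0.148, "rx": 0, "ry": 0, "rz": -0.037, "hand": -1}
    - {"tx": 0.011, "ty": -0.004, "tz": 0.148, "rx": 0, "ry": 0, "rz": -0.037, "hand": -1}
    - {"tx": 0.011, "ty": -0.004, "tz": 0.148, "rx": 0, "ry": 0, "rz": -0.037, "hand": -1}
    - {"tx": 0.011, "ty": -0.004, "tz": 0.148, "rx": 0, "ry": 0, "rz": -0.037, "hand": -1}
  newtons: 20

```text
time: 3.15
ee_pos: [0.5065, 0.3858, 0.0857]
eef_rot: [[-0.473, 0.881, 0.002], [0.881, 0.473, 0.001], [-0.0, 0.003, -1.0]]
ft_force: [-2.8, -2.2, 7.6]
grip_width: 0.0139
grasp_force: 19.9
```

```bash
cat > mv.py <<'E'
# usage: shifts from commanded pose (x,y,z,psi) to world waypoints, in tool units
import numpy as np
def sh(c,w):
    a=np.radians(c[3]); dx,dy,dz=np.subtract(w[:3],c[:3])
    return np.round([-np.sin(a)*dx+np.cos(a)*dy, np.cos(a)*dx+np.sin(a)*dy, -dz, -(w[3]-c[3])/180],4)
def show(c,ws):
    for w in ws: print(w,"->",sh(c,w).tolist())
E
python3 - <<'E'
from mv import *
c=(.5056,.3858,.083,28.3); a=np.array([.534,.333])
for t in (5,10,15,20,25,30,35,40,45):
    g=np.radians(118.3-t); show(c,[(*(a+.06*np.array([np.cos(g),np.sin(g)])).round(4),.083,28.3-t)])
E
```

```text
(np.float64(0.5103), np.float64(0.3881), 0.083, 23.3) -> [-0.0002, 0.0052, -0.0, 0.0278]
(np.float64(0.5152), np.float64(0.39), 0.083, 18.3) -> [-0.0009, 0.0104, -0.0, 0.0556]
(np.float64(0.5202), np.float64(0.3914), 0.083, 13.3) -> [-0.002, 0.0155, -0.0, 0.0833]
(np.float64(0.5253), np.float64(0.3924), 0.083, 8.3) -> [-0.0035, 0.0205, -0.0, 0.1111]
(np.float64(0.5305), np.float64(0.3929), 0.083, 3.3000000000000007) -> [-0.0056, 0.0253, -0.0, 0.1389]
(np.float64(0.5358), np.float64(0.393), 0.083, -1.6999999999999993) -> [-0.008, 0.03, -0.0, 0.1667]
(np.float64(0.541), np.float64(0.3926), 0.083, -6.699999999999999) -> [-0.0108, 0.0344, -0.0, 0.1944]
(np.float64(0.5462), np.float64(0.3918), 0.083, -11.7) -> [-0.014, 0.0386, -0.0, 0.2222]
(np.float64(0.5512), np.float64(0.3905), 0.083, -16.7) -> [-0.0175, 0.0424, -0.0, 0.25]
```

Emit:
step_arm:
  targets:
    - {"tx": 0, "ty": 0.005, "tz": -0.002, "rx": 0, "ry": 0, "rz": 0.028, "hand": -1}
    - {"tx": -0.001, "ty": 0.0104, "tz": -0.002, "rx": 0, "ry": 0, "rz": 0.056, "hand": -1}
    - {"tx": -0.002, "ty": 0.0155, "tz": -0.002, "rx": 0, "ry": 0, "rz": 0.083, "hand": -1}
    - {"tx": -0.0035, "ty": 0.0205, "tz": -0.002, "rx": 0, "ry": 0, "rz": 0.111, "hand": -1}
    - {"tx": -0.0055, "ty": 0.0255, "tz": -0.002, "rx": 0, "ry": 0, "rz": 0.139, "hand": -1}
    - {"tx": -0.008, "ty": 0.03, "tz": -0.002, "rx": 0, "ry": 0, "rz": 0.167, "hand": -1}
    - {"tx": -0.011, "ty": 0.0345, "tz": -0.002, "rx": 0, "ry": 0, "rz": 0.194, "hand": -1}
    - {"tx": -0.014, "ty": 0.0385, "tz": -0.002, "rx": 0, "ry": 0, "rz": 0.222, "hand": -1}
    - {"tx": -0.0175, "ty": 0.0425, "tz": -0.002, "rx": 0, "ry": 0, "rz": 0.25, "hand": -1}
    - {"tx": -0.0175, "ty": 0.0425, "tz": -0.002, "rx": 0, "ry": 0, "rz": 0.25, "hand": -1}
    - {"tx": -0.0175, "ty": 0.0425, "tz": -0.002, "rx": 0, "ry": 0, "rz": 0.25, "hand": -1}
    - {"tx": -0.0175, "ty": 0.0425, "tz": -0.002, "rx": 0, "ry": 0, "rz": 0.25, "hand": -1}

```text
time: 4.15
ee_pos: [0.5517, 0.3901, 0.086]
eef_rot: [[0.286, 0.958, 0.002], [0.958, -0.286, -0.0], [0.0, 0.002, -1.0]]
ft_force: [2.8, -2.9, -1.0]
grip_width: 0.0137
grasp_force: 21.7
```

Emit:
step_arm:
  targets:
    - {"tx": 0, "ty": 0, "tz": 0, "rx": 0, "ry": 0, "rz": 0, "hand": -0.1}
    - {"tx": 0, "ty": 0, "tz": 0, "rx": 0, "ry": 0, "rz": 0, "hand": -0.1}
    - {"tx": 0, "ty": 0, "tz": 0, "rx": 0, "ry": 0, "rz": 0, "hand": -0.1}
    - {"tx": 0, "ty": 0, "tz": -0.02, "rx": 0, "ry": 0, "rz": 0, "hand": -0.1}
    - {"tx": 0, "ty": 0, "tz": -0.06, "rx": 0, "ry": 0, "rz": 0, "hand": -0.1}
    - {"tx": 0, "ty": 0, "tz": -0.1, "rx": 0, "ry": 0, "rz": 0, "hand": 1}
    - {"tx": 0, "ty": 0, "tz": -0.2, "rx": 0, "ry": 0, "rz": 0, "hand": 1}
    - {"tx": 0, "ty": 0, "tz": -0.2, "rx": 0, "ry": 0, "rz": 0, "hand": 1}
    - {"tx": 0, "ty": 0, "tz": -0.2, "rx": 0, "ry": 0, "rz": 0, "hand": 1}
    - {"tx": 0, "ty": 0, "tz": -0.2, "rx": 0, "ry": 0, "rz": 0, "hand": 1}

```text
time: 4.98
ee_pos: [0.5529, 0.3928, 0.2918]
eef_rot: [[0.287, 0.958, 0.008], [0.958, -0.287, 0.007], [0.009, 0.005, -1.0]]
ft_force: [1.3, 0.7, 0.1]
grip_width: 0.0853
grasp_force: 0.0
```

Run:
```python
from h import *
im,P=cloud("wrist");z=P[...,2];save(im,"w3");print(bot.state()["ee_pos"])
r=np.hypot(P[...,0]-.534,P[...,1]-.333)
m=(z>.098)&(z<.115)&(r<.095)&(r>.03); k,l,st,c=cv2.connectedComponentsWithStats(m.astype(np.uint8))
for i in range(1,k):
    if st[i,4]>200:
        q=P[l==i];c=q.mean(0);w=np.linalg.svd(q[:,:2]-c[:2],full_matrices=False)[2][0]
        print(st[i],c.round(4),np.degrees(np.arctan2(w[1],w[0]))%180,np.degrees(np.arctan2(c[1]-.333,c[0]-.534)))
# items again
im,P=cloud("scene");z=P[...,2]; np.savez("scene2.npz",im=im,P=P)
for nm,p,h in[("jar",(.428,-.257),.105),("shaker",(.5445,-.197),.09),("tin",(.672,-.131),.072)]:
    m=(z>0.02)&(z<.13)&(np.hypot(P[...,0]-p[0],P[...,1]-p[1])<.06)
    q=P[m]; t=q[q[:,2]>h-.010]; print(nm,len(q),cv2.minEnclosingCircle(t[:,:2].astype(np.float32)), cv2.minEnclosingCircle(q[:,:2].astype(np.float32)))
from mv import show
show((.5512,.3905,.285,-16.7),[(.48,0,.33,28.3),(.428,-.257,.25,28.3),(.428,-.257,.2,28.3)])
```

```text
[0.55172725 0.39182997 0.2883812 ]
[269 163  15  58 836] [0.551  0.3885 0.1068] 73.79681021960322 72.97289390717565
[ 186  260   39   41 1138] [0.4556 0.3225 0.1073] 100.43631058576703 -172.40048186707034
jar 563 ((0.4297741651535034, -0.2555173933506012), 0.02439800836145878) ((0.4285098910331726, -0.25593551993370056), 0.025355134159326553)
shaker 318 ((0.5431848764419556, -0.19646523892879486), 0.016382159665226936) ((0.5444545149803162, -0.1959477663040161), 0.02163274958729744)
tin 480 ((0.6724618673324585, -0.12956003844738007), 0.03230873495340347) ((0.6721130609512329, -0.12970654666423798), 0.0326322466135025)
(0.48, 0, 0.33, 28.3) -> [-0.3945, 0.044, -0.045, -0.25]
(0.428, -0.257, 0.25, 28.3) -> [-0.6556, 0.0681, 0.035, -0.25]
(0.428, -0.257, 0.2, 28.3) -> [-0.6556, 0.0681, 0.085, -0.25]
```

The lever sits at 44.9°. Next, the jar.

Emit:
step_arm:
  targets:
    - {"tx": -0.3945, "ty": 0.044, "tz": -0.045, "rx": 0, "ry": 0, "rz": -0.25, "hand": 1}
    - {"tx": -0.3945, "ty": 0.044, "tz": -0.045, "rx": 0, "ry": 0, "rz": -0.25, "hand": 1}
    - {"tx": -0.3945, "ty": 0.044, "tz": -0.045, "rx": 0, "ry": 0, "rz": -0.25, "hand": 1}
    - {"tx": -0.3945, "ty": 0.044, "tz": -0.045, "rx": 0, "ry": 0, "rz": -0.25, "hand": 1}
    - {"tx": -0.3945, "ty": 0.044, "tz": -0.045, "rx": 0, "ry": 0, "rz": -0.25, "hand": 1}
    - {"tx": -0.3945, "ty": 0.044, "tz": -0.045, "rx": 0, "ry": 0, "rz": -0.25, "hand": 1}
    - {"tx": -0.3945, "ty": 0.044, "tz": -0.045, "rx": 0, "ry": 0, "rz": -0.25, "hand": 1}
    - {"tx": -0.3945, "ty": 0.044, "tz": -0.045, "rx": 0, "ry": 0, "rz": -0.25, "hand": 1}
    - {"tx": -0.3945, "ty": 0.044, "tz": -0.045, "rx": 0, "ry": 0, "rz": -0.25, "hand": 1}
    - {"tx": -0.3945, "ty": 0.044, "tz": -0.045, "rx": 0, "ry": 0, "rz": -0.25, "hand": 1}
    - {"tx": -0.3945, "ty": 0.044, "tz": -0.045, "rx": 0, "ry": 0, "rz": -0.25, "hand": 1}
    - {"tx": -0.3945, "ty": 0.044, "tz": -0.045, "rx": 0, "ry": 0, "rz": -0.25, "hand": 1}

```text
time: 6.08
ee_pos: [0.4784, -0.0013, 0.329]
eef_rot: [[-0.471, 0.882, -0.002], [0.882, 0.471, -0.0], [0.001, -0.002, -1.0]]
ft_force: [-0.5, 1.3, 0.1]
grip_width: 0.0854
grasp_force: 0.0
```

Emit:
step_arm:
  targets:
    - {"tx": -0.2014, "ty": -0.167, "tz": 0.13, "rx": 0, "ry": 0, "rz": 0, "hand": 1}
    - {"tx": -0.2014, "ty": -0.167, "tz": 0.13, "rx": 0, "ry": 0, "rz": 0, "hand": 1}
    - {"tx": -0.2014, "ty": -0.167, "tz": 0.13, "rx": 0, "ry": 0, "rz": 0, "hand": 1}
    - {"tx": -0.2014, "ty": -0.167, "tz": 0.13, "rx": 0, "ry": 0, "rz": 0, "hand": 1}
    - {"tx": -0.2014, "ty": -0.167, "tz": 0.13, "rx": 0, "ry": 0, "rz": 0, "hand": 1}
    - {"tx": -0.2014, "ty": -0.167, "tz": 0.13, "rx": 0, "ry": 0, "rz": 0, "hand": 1}
    - {"tx": -0.2014, "ty": -0.167, "tz": 0.13, "rx": 0, "ry": 0, "rz": 0, "hand": 1}
    - {"tx": -0.2014, "ty": -0.167, "tz": 0.13, "rx": 0, "ry": 0, "rz": 0, "hand": 1}
    - {"tx": -0.2014, "ty": -0.167, "tz": 0.13, "rx": 0, "ry": 0, "rz": 0, "hand": 1}
    - {"tx": -0.2014, "ty": -0.167, "tz": 0.13, "rx": 0, "ry": 0, "rz": 0, "hand": 1}

```text
time: 6.92
ee_pos: [0.4283, -0.2544, 0.1994]
eef_rot: [[-0.476, 0.88, -0.001], [0.88, 0.476, 0.002], [0.002, -0.0, -1.0]]
ft_force: [0.8, -0.4, 1.1]
grip_width: 0.0857
grasp_force: 0.0
```

Run:
```python
from h import *
s=bot.state();print(np.round(s["ee_pos"],4),np.round(s["joint_positions"],1))
im,P=cloud("wrist");save(im,"w4");z=P[...,2]
for nm,p,h in[("jar",(.428,-.257),.105),("shaker",(.5445,-.197),.09)]:
    m=(z>h-.01)&(z<h+.012)&(np.hypot(P[...,0]-p[0],P[...,1]-p[1])<.045); q=P[m]; print(nm,len(q),len(q)and cv2.minEnclosingCircle(q[:,:2].astype(np.float32)))
```

```text
[ 0.4283 -0.2544  0.1994] [ 17.7  18.5   9.5 112.9  -4.   49.   57.8]
jar 3046 ((0.4286800026893616, -0.255516916513443), 0.022623956203460693)
shaker 1242 ((0.5460191965103149, -0.19526009261608124), 0.0162237249314785)
```

View pics/w4.png

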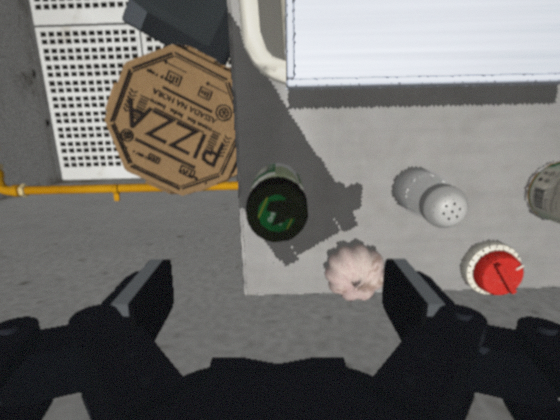

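The jar's cap is at (277,208), squarely between the fingers, with the shaker at (443,205) and the garlic at (355,268) clear. Descend and grip.

Emit:
step_arm:
  targets:
    - {"tx": 0.001, "ty": 0, "tz": 0.04, "rx": 0, "ry": 0, "rz": 0, "hand": 1}
    - {"tx": 0.001, "ty": 0, "tz": 0.08, "rx": 0, "ry": 0, "rz": 0, "hand": 1}
    - {"tx": 0.001, "ty": 0, "tz": 0.12, "rx": 0, "ry": 0, "rz": 0, "hand": 1}
    - {"tx": 0.001, "ty": 0, "tz": 0.145, "rx": 0, "ry": 0, "rz": 0, "hand": 1}
    - {"tx": 0.001, "ty": 0, "tz": 0.154, "rx": 0, "ry": 0, "rz": 0, "hand": 1}
    - {"tx": 0.001, "ty": 0, "tz": 0.154, "rx": 0, "ry": 0, "rz": 0, "hand": 1}
    - {"tx": 0.001, "ty": 0, "tz": 0.154, "rx": 0, "ry": 0, "rz": 0, "hand": -1}
    - {"tx": 0.001, "ty": 0, "tz": 0.154, "rx": 0, "ry": 0, "rz": 0, "hand": -1}
    - {"tx": 0.001, "ty": 0, "tz": 0.154, "rx": 0, "ry": 0, "rz": 0, "hand": -1}
    - {"tx": 0.001, "ty": 0, "tz": 0.154, "rx": 0, "ry": 0, "rz": 0, "hand": -1}
    - {"tx": 0.001, "ty": 0, "tz": 0.154, "rx": 0, "ry": 0, "rz": 0, "hand": -1}
    - {"tx": 0.001, "ty": 0, "tz": 0.154, "rx": 0, "ry": 0, "rz": 0, "hand": -1}
  newtons: 40

```text
time: 7.97
ee_pos: [0.4285, -0.2562, 0.0482]
eef_rot: [[-0.474, 0.881, 0.003], [0.881, 0.474, -0.001], [-0.002, 0.002, -1.0]]
ft_force: [-1.8, 1.0, 10.1]
grip_width: 0.0439
grasp_force: 37.4
```

Run:
```python
from mv import *
show((.4285,-.2555,.045,28.3),[(.4285,-.2555,.30,28.3),(.48,0,.32,28.3)])
show((.48,0,.32,28.3),[(.361,.2835,.30,28.3),(.361,.2835,.10,28.3),(.361,.2835,.053,28.3)])
```

```text
(0.4285, -0.2555, 0.3, 28.3) -> [0.0, 0.0, -0.255, -0.0]
(0.48, 0, 0.32, 28.3) -> [0.2005, 0.1665, -0.275, -0.0]
(0.361, 0.2835, 0.3, 28.3) -> [0.306, 0.0296, 0.02, -0.0]
(0.361, 0.2835, 0.1, 28.3) -> [0.306, 0.0296, 0.22, -0.0]
(0.361, 0.2835, 0.053, 28.3) -> [0.306, 0.0296, 0.267, -0.0]
```

Emit:
step_arm:
  targets:
    - {"tx": 0, "ty": 0, "tz": -0.04, "rx": 0, "ry": 0, "rz": 0, "hand": -1}
    - {"tx": 0, "ty": 0, "tz": -0.08, "rx": 0, "ry": 0, "rz": 0, "hand": -1}
    - {"tx": 0, "ty": 0, "tz": -0.12, "rx": 0, "ry": 0, "rz": 0, "hand": -1}
    - {"tx": 0, "ty": 0, "tz": -0.16, "rx": 0, "ry": 0, "rz": 0, "hand": -1}
    - {"tx": 0, "ty": 0, "tz": -0.2, "rx": 0, "ry": 0, "rz": 0, "hand": -1}
    - {"tx": 0.01, "ty": 0.01, "tz": -0.24, "rx": 0, "ry": 0, "rz": 0, "hand": -1}
    - {"tx": 0.03, "ty": 0.025, "tz": -0.26, "rx": 0, "ry": 0, "rz": 0, "hand": -1}
    - {"tx": 0.055, "ty": 0.046, "tz": -0.274, "rx": 0, "ry": 0, "rz": 0, "hand": -1}
    - {"tx": 0.085, "ty": 0.07, "tz": -0.274, "rx": 0, "ry": 0, "rz": 0, "hand": -1}
    - {"tx": 0.115, "ty": 0.095, "tz": -0.274, "rx": 0, "ry": 0, "rz": 0, "hand": -1}
    - {"tx": 0.145, "ty": 0.12, "tz": -0.274, "rx": 0, "ry": 0, "rz": 0, "hand": -1}
    - {"tx": 0.172, "ty": 0.143, "tz": -0.274, "rx": 0, "ry": 0, "rz": 0, "hand": -1}

```text
time: 8.97
ee_pos: [0.4716, -0.034, 0.3215]
eef_rot: [[-0.474, 0.881, 0.002], [0.881, 0.474, 0.0], [-0.001, 0.002, -1.0]]
ft_force: [0.3, 0.0, -1.0]
grip_width: 0.0439
grasp_force: 39.8
```

Emit:
step_arm:
  targets:
    - {"tx": 0.0285, "ty": 0.0235, "tz": 0, "rx": 0, "ry": 0, "rz": 0, "hand": -1}
    - {"tx": 0.06, "ty": 0.028, "tz": 0, "rx": 0, "ry": 0, "rz": 0, "hand": -1}
    - {"tx": 0.095, "ty": 0.033, "tz": 0, "rx": 0, "ry": 0, "rz": 0, "hand": -1}
    - {"tx": 0.13, "ty": 0.038, "tz": 0, "rx": 0, "ry": 0, "rz": 0, "hand": -1}
    - {"tx": 0.165, "ty": 0.042, "tz": 0, "rx": 0, "ry": 0, "rz": 0, "hand": -1}
    - {"tx": 0.2, "ty": 0.045, "tz": 0, "rx": 0, "ry": 0, "rz": 0, "hand": -1}
    - {"tx": 0.235, "ty": 0.048, "tz": 0.005, "rx": 0, "ry": 0, "rz": 0, "hand": -1}
    - {"tx": 0.27, "ty": 0.05, "tz": 0.01, "rx": 0, "ry": 0, "rz": 0, "hand": -1}
    - {"tx": 0.3, "ty": 0.052, "tz": 0.015, "rx": 0, "ry": 0, "rz": 0, "hand": -1}
    - {"tx": 0.325, "ty": 0.053, "tz": 0.02, "rx": 0, "ry": 0, "rz": 0, "hand": -1}
    - {"tx": 0.3345, "ty": 0.053, "tz": 0.04, "rx": 0, "ry": 0, "rz": 0, "hand": -1}
    - {"tx": 0.3345, "ty": 0.053, "tz": 0.07, "rx": 0, "ry": 0, "rz": 0, "hand": -1}

```text
time: 9.97
ee_pos: [0.3599, 0.2875, 0.2527]
eef_rot: [[-0.477, 0.879, 0.005], [0.879, 0.477, 0.005], [0.002, 0.007, -1.0]]
ft_force: [-0.4, 0.4, -1.5]
grip_width: 0.0438
grasp_force: 39.8
```

Run:
```python
from h import *
s=bot.state();print(np.round(s["ee_pos"],4),np.round(s["joint_positions"],1),s["grasp_force"])
im,P=cloud("wrist");save(im,"w5")
```

```text
[0.3599 0.2875 0.2527] [-28.7  11.4 -17.5 113.9   4.1  54.9 -19.7] 39.784683915786445
```

View pics/w5.png

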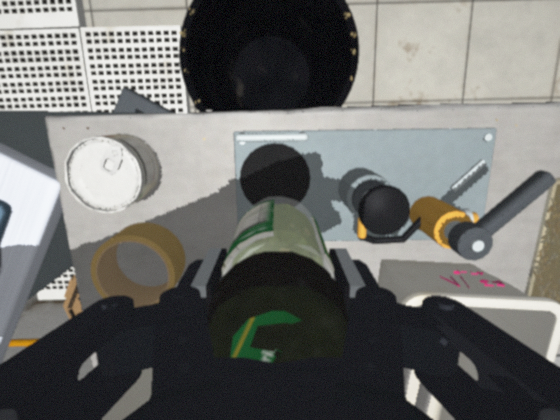

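The jar hangs upright over the pad, whose centre is at (275,176), between the fingers. Lower it and let go.

Emit:
step_arm:
  targets:
    - {"tx": 0, "ty": 0, "tz": 0.04, "rx": 0, "ry": 0, "rz": 0, "hand": -1}
    - {"tx": 0, "ty": 0, "tz": 0.08, "rx": 0, "ry": 0, "rz": 0, "hand": -1}
    - {"tx": 0, "ty": 0, "tz": 0.12, "rx": 0, "ry": 0, "rz": 0, "hand": -1}
    - {"tx": 0, "ty": 0, "tz": 0.15, "rx": 0, "ry": 0, "rz": 0, "hand": -1}
    - {"tx": 0, "ty": 0, "tz": 0.17, "rx": 0, "ry": 0, "rz": 0, "hand": -1}
    - {"tx": 0, "ty": 0, "tz": 0.183, "rx": 0, "ry": 0, "rz": 0, "hand": -1}
    - {"tx": 0, "ty": 0, "tz": 0.189, "rx": 0, "ry": 0, "rz": 0, "hand": -1}
    - {"tx": 0, "ty": 0, "tz": 0.193, "rx": 0, "ry": 0, "rz": 0, "hand": -1}
    - {"tx": 0, "ty": 0, "tz": 0.195, "rx": 0, "ry": 0, "rz": 0, "hand": -1}
    - {"tx": 0, "ty": 0, "tz": 0.195, "rx": 0, "ry": 0, "rz": 0, "hand": -1}
    - {"tx": 0, "ty": 0, "tz": 0.195, "rx": 0, "ry": 0, "rz": 0, "hand": -1}

```text
time: 10.93
ee_pos: [0.3607, 0.2837, 0.0562]
eef_rot: [[-0.473, 0.881, 0.001], [0.881, 0.473, 0.001], [0.0, 0.002, -1.0]]
ft_force: [0.4, -0.4, -0.5]
grip_width: 0.0438
grasp_force: 39.8
```

Emit:
step_arm:
  targets:
    - {"tx": 0, "ty": 0, "tz": 0.001, "rx": 0, "ry": 0, "rz": 0, "hand": -1}
    - {"tx": 0, "ty": 0, "tz": 0.001, "rx": 0, "ry": 0, "rz": 0, "hand": 0.4}
    - {"tx": 0, "ty": 0, "tz": 0.001, "rx": 0, "ry": 0, "rz": 0, "hand": 0.4}
    - {"tx": 0, "ty": 0, "tz": 0.001, "rx": 0, "ry": 0, "rz": 0, "hand": 0.4}
    - {"tx": 0, "ty": 0, "tz": 0.001, "rx": 0, "ry": 0, "rz": 0, "hand": 0.4}
    - {"tx": 0, "ty": 0, "tz": -0.02, "rx": 0, "ry": 0, "rz": 0, "hand": 0.4}
    - {"tx": 0, "ty": 0, "tz": -0.06, "rx": 0, "ry": 0, "rz": 0, "hand": 0.4}
    - {"tx": 0, "ty": 0, "tz": -0.1, "rx": 0, "ry": 0, "rz": 0, "hand": 0.4}
    - {"tx": 0, "ty": 0, "tz": -0.14, "rx": 0, "ry": 0, "rz": 0, "hand": -1}
    - {"tx": 0, "ty": 0, "tz": -0.16, "rx": 0, "ry": 0, "rz": 0, "hand": -1}
    - {"tx": 0, "ty": 0, "tz": -0.16, "rx": 0, "ry": 0, "rz": 0, "hand": -1}
    - {"tx": 0, "ty": 0, "tz": -0.16, "rx": 0, "ry": 0, "rz": 0, "hand": -1}

```text
time: 11.93
ee_pos: [0.3606, 0.2837, 0.2162]
eef_rot: [[-0.473, 0.881, 0.002], [0.881, 0.473, 0.001], [0.0, 0.003, -1.0]]
ft_force: [-0.2, 0.1, -0.2]
grip_width: 0.0115
grasp_force: 0.0
```

```bash
cat > chk.py <<'E'
import sys; from h import *
s=bot.state();print(np.round(s["ee_pos"],4))
h=float(sys.argv[1])
im,P=cloud("wrist");z=P[...,2];save(im,sys.argv[2]); np.savez("chk.npz",im=im,P=P)
for nm,p,zz in[("item",(.361,.2835),h+.007),("head",(.45,.3195),.11)]:
    q=P[(abs(z-zz)<.008)&(np.hypot(P[...,0]-p[0],P[...,1]-p[1])<.04)]
    if len(q): print(nm,len(q),cv2.minEnclosingCircle(q[:,:2].astype(np.float32)),np.median(q[:,2]))
E
python3 chk.py .105 w6
python3 - <<'E'
from mv import *
show((.361,.2834,.215,28.3),[(.45,.3195,.14,28.3),(.45,.3195,.08,28.3)])
E
```

```text
[0.3606 0.2837 0.2162]
item 2808 ((0.36116164922714233, 0.2839844822883606), 0.02250400371849537) 0.11146495508508056
head 2597 ((0.44898921251296997, 0.31949231028556824), 0.022459326311945915) 0.10750807760288031
(0.45, 0.3195, 0.14, 28.3) -> [-0.0104, 0.0955, 0.075, -0.0]
(0.45, 0.3195, 0.08, 28.3) -> [-0.0104, 0.0955, 0.135, -0.0]
```

View pics/w6.png

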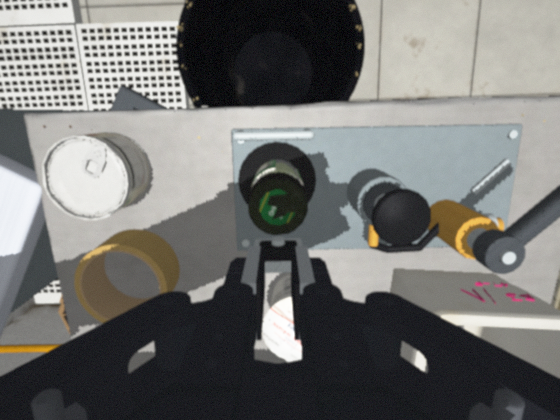

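The jar stands on the pad within 1 mm of centre (cap at (277,203), pad ring around it). Push the plunger.

Emit:
step_arm:
  targets:
    - {"tx": -0.0104, "ty": 0.035, "tz": 0.01, "rx": 0, "ry": 0, "rz": 0, "hand": -1}
    - {"tx": -0.0104, "ty": 0.07, "tz": 0.03, "rx": 0, "ry": 0, "rz": 0, "hand": -1}
    - {"tx": -0.0104, "ty": 0.0955, "tz": 0.06, "rx": 0, "ry": 0, "rz": 0, "hand": -1}
    - {"tx": -0.0104, "ty": 0.0955, "tz": 0.09, "rx": 0, "ry": 0, "rz": 0, "hand": -1}
    - {"tx": -0.0104, "ty": 0.0955, "tz": 0.103, "rx": 0, "ry": 0, "rz": 0, "hand": -1}
    - {"tx": -0.0104, "ty": 0.0955, "tz": 0.113, "rx": 0, "ry": 0, "rz": 0, "hand": -1}
    - {"tx": -0.0104, "ty": 0.0955, "tz": 0.123, "rx": 0, "ry": 0, "rz": 0, "hand": -1}
    - {"tx": -0.0104, "ty": 0.0955, "tz": 0.131, "rx": 0, "ry": 0, "rz": 0, "hand": -1}
    - {"tx": -0.0104, "ty": 0.0955, "tz": 0.136, "rx": 0, "ry": 0, "rz": 0, "hand": -1}
    - {"tx": -0.0104, "ty": 0.0955, "tz": 0.137, "rx": 0, "ry": 0, "rz": 0, "hand": -1}
    - {"tx": -0.0104, "ty": 0.0955, "tz": 0.137, "rx": 0, "ry": 0, "rz": 0, "hand": -1}

```text
time: 12.9
ee_pos: [0.448, 0.3181, 0.0796]
eef_rot: [[-0.473, 0.881, -0.002], [0.881, 0.473, -0.003], [-0.002, -0.003, -1.0]]
ft_force: [-7.1, -6.9, 27.9]
grip_width: -0.0004
grasp_force: 13.9
```

The plunger has bottomed: 28 N, TCP z at 0.0796. Let it up, go back over the jar and grip it.

Emit:
step_arm:
  targets:
    - {"tx": 0, "ty": 0, "tz": -0.001, "rx": 0, "ry": 0, "rz": 0, "hand": -1}
    - {"tx": 0, "ty": 0, "tz": -0.001, "rx": 0, "ry": 0, "rz": 0, "hand": -1}
    - {"tx": 0, "ty": 0, "tz": -0.01, "rx": 0, "ry": 0, "rz": 0, "hand": -1}
    - {"tx": 0, "ty": 0, "tz": -0.03, "rx": 0, "ry": 0, "rz": 0, "hand": -1}
    - {"tx": 0, "ty": 0, "tz": -0.065, "rx": 0, "ry": 0, "rz": 0, "hand": -1}
    - {"tx": 0, "ty": 0, "tz": -0.105, "rx": 0, "ry": 0, "rz": 0, "hand": 0.4}
    - {"tx": 0, "ty": -0.01, "tz": -0.137, "rx": 0, "ry": 0, "rz": 0, "hand": 0.4}
    - {"tx": 0.005, "ty": -0.045, "tz": -0.137, "rx": 0, "ry": 0, "rz": 0, "hand": 0.4}
    - {"tx": 0.0104, "ty": -0.08, "tz": -0.137, "rx": 0, "ry": 0, "rz": 0, "hand": 0.4}
    - {"tx": 0.0104, "ty": -0.0955, "tz": -0.137, "rx": 0, "ry": 0, "rz": 0, "hand": 0.4}
    - {"tx": 0.0104, "ty": -0.0955, "tz": -0.137, "rx": 0, "ry": 0, "rz": 0, "hand": 0.4}

```text
time: 13.82
ee_pos: [0.3561, 0.2811, 0.2143]
eef_rot: [[-0.475, 0.88, -0.003], [0.88, 0.475, -0.003], [-0.002, -0.004, -1.0]]
ft_force: [-0.3, 0.5, -0.1]
grip_width: 0.0598
grasp_force: 0.0
```

Emit:
step_arm:
  targets:
    - {"tx": 0, "ty": 0, "tz": 0.04, "rx": 0, "ry": 0, "rz": 0, "hand": 0.4}
    - {"tx": 0, "ty": 0, "tz": 0.08, "rx": 0, "ry": 0, "rz": 0, "hand": 0.4}
    - {"tx": 0, "ty": 0, "tz": 0.12, "rx": 0, "ry": 0, "rz": 0, "hand": 0.4}
    - {"tx": 0, "ty": 0, "tz": 0.148, "rx": 0, "ry": 0, "rz": 0, "hand": 0.4}
    - {"tx": 0, "ty": 0, "tz": 0.16, "rx": 0, "ry": 0, "rz": 0, "hand": 0.4}
    - {"tx": 0, "ty": 0, "tz": 0.16, "rx": 0, "ry": 0, "rz": 0, "hand": 0.4}
    - {"tx": 0, "ty": 0, "tz": 0.16, "rx": 0, "ry": 0, "rz": 0, "hand": -1}
    - {"tx": 0, "ty": 0, "tz": 0.16, "rx": 0, "ry": 0, "rz": 0, "hand": -1}
    - {"tx": 0, "ty": 0, "tz": 0.16, "rx": 0, "ry": 0, "rz": 0, "hand": -1}
    - {"tx": 0, "ty": 0, "tz": 0.16, "rx": 0, "ry": 0, "rz": 0, "hand": -1}
    - {"tx": 0, "ty": 0, "tz": 0.16, "rx": 0, "ry": 0, "rz": 0, "hand": -1}

```text
time: 14.73
ee_pos: [0.3606, 0.2837, 0.0561]
eef_rot: [[-0.473, 0.881, 0.001], [0.881, 0.473, 0.001], [0.0, 0.002, -1.0]]
ft_force: [-0.1, 0.4, -1.4]
grip_width: 0.0439
grasp_force: 39.2
```

Run:
```python
from mv import *
a=np.radians(29.6); c=np.array([.4484,-.0219]); X=np.array([np.sin(a),-np.cos(a)]);Y=np.array([np.cos(a),np.sin(a)])
s=[c+x*X+y*Y for x,y in((-.03,-.07),(-.03,0.0),(-.03,.07))]
print(np.round(s,4).tolist())
j=s[0]
show((.361,.2834,.055,28.3),[(.361,.2834,.29,28.3)])
for k,q in zip("jst",s): print(k); show((.361,.2834,.29,28.3),[(*q,.29,28.3)])
```

```text
[[0.3727, -0.0304], [0.4336, 0.0042], [0.4944, 0.0388]]
(0.361, 0.2834, 0.29, 28.3) -> [0.0, 0.0, -0.235, -0.0]
j
(np.float64(0.37271709893710775), np.float64(-0.030391082775739604), 0.29, 28.3) -> [-0.2818, -0.1384, -0.0, -0.0]
s
(np.float64(0.43358174400247307), np.float64(0.0041848478851565715), 0.29, 28.3) -> [-0.2803, -0.0685, -0.0, -0.0]
t
(np.float64(0.4944463890678384), np.float64(0.03876077854605275), 0.29, 28.3) -> [-0.2787, 0.0015, -0.0, -0.0]
```

Now the jar goes to the tray at world (0.426, -0.104), within comfortable reach.

Emit:
step_arm:
  targets:
    - {"tx": 0, "ty": 0, "tz": -0.03, "rx": 0, "ry": 0, "rz": 0, "hand": -1}
    - {"tx": 0, "ty": 0, "tz": -0.07, "rx": 0, "ry": 0, "rz": 0, "hand": -1}
    - {"tx": 0, "ty": 0, "tz": -0.11, "rx": 0, "ry": 0, "rz": 0, "hand": -1}
    - {"tx": 0, "ty": 0, "tz": -0.15, "rx": 0, "ry": 0, "rz": 0, "hand": -1}
    - {"tx": -0.02, "ty": -0.007, "tz": -0.185, "rx": 0, "ry": 0, "rz": 0, "hand": -1}
    - {"tx": -0.05, "ty": -0.017, "tz": -0.2, "rx": 0, "ry": 0, "rz": 0, "hand": -1}
    - {"tx": -0.085, "ty": -0.029, "tz": -0.205, "rx": 0, "ry": 0, "rz": 0, "hand": -1}
    - {"tx": -0.12, "ty": -0.041, "tz": -0.205, "rx": 0, "ry": 0, "rz": 0, "hand": -1}
    - {"tx": -0.155, "ty": -0.053, "tz": -0.205, "rx": 0, "ry": 0, "rz": 0, "hand": -1}
    - {"tx": -0.19, "ty": -0.065, "tz": -0.205, "rx": 0, "ry": 0, "rz": 0, "hand": -1}
    - {"tx": -0.225, "ty": -0.077, "tz": -0.205, "rx": 0, "ry": 0, "rz": 0, "hand": -1}
    - {"tx": -0.26, "ty": -0.089, "tz": -0.205, "rx": 0, "ry": 0, "rz": 0, "hand": -1}

```text
time: 15.73
ee_pos: [0.4046, 0.0104, 0.2609]
eef_rot: [[-0.474, 0.881, 0.001], [0.881, 0.474, 0.0], [-0.001, 0.001, -1.0]]
ft_force: [1.2, -0.2, -1.5]
grip_width: 0.0435
grasp_force: 39.7
```

Emit:
step_arm:
  targets:
    - {"tx": -0.035, "ty": -0.012, "tz": 0, "rx": 0, "ry": 0, "rz": 0, "hand": -1}
    - {"tx": -0.07, "ty": -0.024, "tz": 0, "rx": 0, "ry": 0, "rz": 0, "hand": -1}
    - {"tx": -0.095, "ty": -0.032, "tz": 0, "rx": 0, "ry": 0, "rz": 0, "hand": -1}
    - {"tx": -0.1115, "ty": -0.0374, "tz": 0.01, "rx": 0, "ry": 0, "rz": 0, "hand": -1}
    - {"tx": -0.1115, "ty": -0.0374, "tz": 0.035, "rx": 0, "ry": 0, "rz": 0, "hand": -1}
    - {"tx": -0.1115, "ty": -0.0374, "tz": 0.055, "rx": 0, "ry": 0, "rz": 0, "hand": -1}
    - {"tx": -0.1115, "ty": -0.0374, "tz": 0.065, "rx": 0, "ry": 0, "rz": 0, "hand": -1}
    - {"tx": -0.1115, "ty": -0.0374, "tz": 0.069, "rx": 0, "ry": 0, "rz": 0, "hand": -1}
    - {"tx": -0.1115, "ty": -0.0374, "tz": 0.07, "rx": 0, "ry": 0, "rz": 0, "hand": -1}
    - {"tx": -0.1115, "ty": -0.0374, "tz": 0.0705, "rx": 0, "ry": 0, "rz": 0, "hand": -1}
    - {"tx": -0.1115, "ty": -0.0374, "tz": 0.0705, "rx": 0, "ry": 0, "rz": 0, "hand": -1}

```text
time: 16.65
ee_pos: [0.4253, -0.1037, 0.1906]
eef_rot: [[-0.474, 0.881, 0.002], [0.881, 0.474, -0.0], [-0.001, 0.001, -1.0]]
ft_force: [0.3, -0.0, -0.6]
grip_width: 0.0441
grasp_force: 39.6
```

Emit:
step_arm:
  targets:
    - {"tx": 0, "ty": 0, "tz": 0.001, "rx": 0, "ry": 0, "rz": 0, "hand": -1}
    - {"tx": 0, "ty": 0, "tz": 0.001, "rx": 0, "ry": 0, "rz": 0, "hand": 0.4}
    - {"tx": 0, "ty": 0, "tz": 0.001, "rx": 0, "ry": 0, "rz": 0, "hand": 0.4}
    - {"tx": 0, "ty": 0, "tz": 0.001, "rx": 0, "ry": 0, "rz": 0, "hand": 0.4}
    - {"tx": 0, "ty": 0, "tz": 0.001, "rx": 0, "ry": 0, "rz": 0, "hand": 0.4}
    - {"tx": 0, "ty": 0, "tz": -0.02, "rx": 0, "ry": 0, "rz": 0, "hand": 0.4}
    - {"tx": 0, "ty": 0, "tz": -0.06, "rx": 0, "ry": 0, "rz": 0, "hand": 0.4}
    - {"tx": 0, "ty": 0, "tz": -0.09, "rx": 0, "ry": 0, "rz": 0, "hand": 0.4}
    - {"tx": 0, "ty": 0, "tz": -0.11, "rx": 0, "ry": 0, "rz": 0, "hand": 0.4}
    - {"tx": -0.03, "ty": 0.013, "tz": -0.11, "rx": 0, "ry": 0, "rz": 0, "hand": 0.9}
    - {"tx": -0.065, "ty": 0.03, "tz": -0.11, "rx": 0, "ry": 0, "rz": 0, "hand": 0.9}
    - {"tx": -0.1, "ty": 0.045, "tz": -0.1, "rx": 0, "ry": 0, "rz": 0, "hand": 0.9}

```text
time: 17.65
ee_pos: [0.5143, -0.1713, 0.2923]
eef_rot: [[-0.475, 0.88, 0.005], [0.88, 0.475, -0.001], [-0.004, 0.004, -1.0]]
ft_force: [1.1, -0.1, 0.2]
grip_width: 0.0811
grasp_force: 0.0
```

Emit:
step_arm:
  targets:
    - {"tx": -0.025, "ty": 0.01, "tz": 0.02, "rx": 0, "ry": 0, "rz": 0, "hand": 0.9}
    - {"tx": -0.0378, "ty": 0.0162, "tz": 0.05, "rx": 0, "ry": 0, "rz": 0, "hand": 0.9}
    - {"tx": -0.0378, "ty": 0.0162, "tz": 0.08, "rx": 0, "ry": 0, "rz": 0, "hand": 0.9}
    - {"tx": -0.0378, "ty": 0.0162, "tz": 0.0895, "rx": 0, "ry": 0, "rz": 0, "hand": 0.9}
    - {"tx": -0.0378, "ty": 0.0162, "tz": 0.0895, "rx": 0, "ry": 0, "rz": 0, "hand": 0.9}

```text
time: 18.07
ee_pos: [0.5417, -0.1953, 0.1976]
eef_rot: [[-0.474, 0.881, -0.006], [0.881, 0.474, 0.002], [0.004, -0.004, -1.0]]
ft_force: [-0.9, 0.5, 0.1]
grip_width: 0.0807
grasp_force: 0.0
```

```bash
cat > items.py <<'E'
import sys; from h import *
s=bot.state();print(np.round(s["ee_pos"],4),round(s["time"],2))
for n in sys.argv[1:]:
    im,P=cloud(n);z=P[...,2];save(im,n+"_%d"%(s["time"]*100))
    for nm,p,h in[("jar@tray",(.4258,-.1037),.246),("shaker",(.545,-.196),.09),("tin",(.672,-.13),.072),("shaker@tray",(.4237,.0216),.231),("tin@tray",(.5253,-.0358),.213)]:
        q=P[(abs(z-h)<.009)&(np.hypot(P[...,0]-p[0],P[...,1]-p[1])<.05)]
        if len(q)>30: print(n,nm,len(q),np.round(cv2.minEnclosingCircle(q[:,:2].astype(np.float32))[0],4),np.round(cv2.minEnclosingCircle(q[:,:2].astype(np.float32))[1],4),np.percentile(q[:,2],95).round(4))
E
python3 items.py wrist scene
```

```text
[ 0.5417 -0.1953  0.1976] 18.07
wrist shaker 1186 [ 0.5464 -0.1949] 0.0159 0.089
wrist tin 3012 [ 0.6912 -0.0996] 0.0289 0.0713
scene jar@tray 264 [ 0.4261 -0.1076] 0.0244 0.2482
scene shaker 86 [ 0.5435 -0.1973] 0.0162 0.0908
scene tin 190 [ 0.6897 -0.1008] 0.0288 0.0732
```

The tin has been knocked to (0.690, -0.100). The jar stands in the tray, cap top at z 0.248. Next, pick up the shaker.

Emit:
step_arm:
  targets:
    - {"tx": 0, "ty": 0, "tz": 0.04, "rx": 0, "ry": 0, "rz": 0, "hand": 0.9}
    - {"tx": 0, "ty": 0, "tz": 0.08, "rx": 0, "ry": 0, "rz": 0, "hand": 0.9}
    - {"tx": 0, "ty": 0, "tz": 0.12, "rx": 0, "ry": 0, "rz": 0, "hand": 0.9}
    - {"tx": 0, "ty": 0, "tz": 0.155, "rx": 0, "ry": 0, "rz": 0, "hand": 0.9}
    - {"tx": 0, "ty": 0, "tz": 0.169, "rx": 0, "ry": 0, "rz": 0, "hand": 0.9}
    - {"tx": 0, "ty": 0, "tz": 0.169, "rx": 0, "ry": 0, "rz": 0, "hand": 0.9}
    - {"tx": 0, "ty": 0, "tz": 0.169, "rx": 0, "ry": 0, "rz": 0, "hand": -1}
    - {"tx": 0, "ty": 0, "tz": 0.169, "rx": 0, "ry": 0, "rz": 0, "hand": -1}
    - {"tx": 0, "ty": 0, "tz": 0.169, "rx": 0, "ry": 0, "rz": 0, "hand": -1}
    - {"tx": 0, "ty": 0, "tz": 0.169, "rx": 0, "ry": 0, "rz": 0, "hand": -1}
    - {"tx": 0, "ty": 0, "tz": 0.169, "rx": 0, "ry": 0, "rz": 0, "hand": -1}
    - {"tx": 0, "ty": 0, "tz": 0.169, "rx": 0, "ry": 0, "rz": 0, "hand": -1}

```text
time: 19.17
ee_pos: [0.5461, -0.1966, 0.0342]
eef_rot: [[-0.474, 0.881, 0.005], [0.881, 0.474, -0.001], [-0.003, 0.004, -1.0]]
ft_force: [-1.9, 0.7, 11.5]
grip_width: 0.0385
grasp_force: 39.1
```

Emit:
step_arm:
  targets:
    - {"tx": 0, "ty": 0, "tz": -0.04, "rx": 0, "ry": 0, "rz": 0, "hand": -1}
    - {"tx": 0, "ty": 0, "tz": -0.08, "rx": 0, "ry": 0, "rz": 0, "hand": -1}
    - {"tx": 0, "ty": 0, "tz": -0.12, "rx": 0, "ry": 0, "rz": 0, "hand": -1}
    - {"tx": 0, "ty": 0, "tz": -0.16, "rx": 0, "ry": 0, "rz": 0, "hand": -1}
    - {"tx": 0, "ty": 0, "tz": -0.2, "rx": 0, "ry": 0, "rz": 0, "hand": -1}
    - {"tx": 0.01, "ty": 0.003, "tz": -0.24, "rx": 0, "ry": 0, "rz": 0, "hand": -1}
    - {"tx": 0.03, "ty": 0.008, "tz": -0.27, "rx": 0, "ry": 0, "rz": 0, "hand": -1}
    - {"tx": 0.06, "ty": 0.017, "tz": -0.279, "rx": 0, "ry": 0, "rz": 0, "hand": -1}
    - {"tx": 0.095, "ty": 0.026, "tz": -0.279, "rx": 0, "ry": 0, "rz": 0, "hand": -1}
    - {"tx": 0.13, "ty": 0.036, "tz": -0.279, "rx": 0, "ry": 0, "rz": 0, "hand": -1}
    - {"tx": 0.165, "ty": 0.045, "tz": -0.279, "rx": 0, "ry": 0, "rz": 0, "hand": -1}
    - {"tx": 0.2, "ty": 0.055, "tz": -0.279, "rx": 0, "ry": 0, "rz": 0, "hand": -1}

```text
time: 20.17
ee_pos: [0.4966, 0.0074, 0.3116]
eef_rot: [[-0.473, 0.881, 0.002], [0.881, 0.473, -0.0], [-0.001, 0.002, -1.0]]
ft_force: [0.6, 0.2, -1.7]
grip_width: 0.0386
grasp_force: 40.7
```

Emit:
step_arm:
  targets:
    - {"tx": 0.035, "ty": 0.003, "tz": 0, "rx": 0, "ry": 0, "rz": 0, "hand": -1}
    - {"tx": 0.07, "ty": 0.005, "tz": 0, "rx": 0, "ry": 0, "rz": 0, "hand": -1}
    - {"tx": 0.105, "ty": 0.006, "tz": 0, "rx": 0, "ry": 0, "rz": 0, "hand": -1}
    - {"tx": 0.14, "ty": 0.007, "tz": 0, "rx": 0, "ry": 0, "rz": 0, "hand": -1}
    - {"tx": 0.175, "ty": 0.008, "tz": 0, "rx": 0, "ry": 0, "rz": 0, "hand": -1}
    - {"tx": 0.21, "ty": 0.009, "tz": 0, "rx": 0, "ry": 0, "rz": 0, "hand": -1}
    - {"tx": 0.245, "ty": 0.01, "tz": 0.01, "rx": 0, "ry": 0, "rz": 0, "hand": -1}
    - {"tx": 0.275, "ty": 0.0103, "tz": 0.02, "rx": 0, "ry": 0, "rz": 0, "hand": -1}
    - {"tx": 0.3, "ty": 0.0103, "tz": 0.035, "rx": 0, "ry": 0, "rz": 0, "hand": -1}
    - {"tx": 0.3094, "ty": 0.0103, "tz": 0.06, "rx": 0, "ry": 0, "rz": 0, "hand": -1}
    - {"tx": 0.3094, "ty": 0.0103, "tz": 0.09, "rx": 0, "ry": 0, "rz": 0, "hand": -1}
    - {"tx": 0.3094, "ty": 0.0103, "tz": 0.11, "rx": 0, "ry": 0, "rz": 0, "hand": -1}

```text
time: 21.17
ee_pos: [0.3591, 0.2837, 0.1994]
eef_rot: [[-0.475, 0.88, 0.0], [0.88, 0.475, -0.0], [-0.0, 0.0, -1.0]]
ft_force: [1.0, -0.6, -1.6]
grip_width: 0.0383
grasp_force: 40.7
```

Grip width is 38.5 mm where I expected 44, so I'll check how the shaker sits in the hand.

Run:
```python
from h import *
s=bot.state(); im,P=cloud("wrist"); save(im,"w7"); R=np.array(s["eef_rot"]);T=(P-np.array(s["ee_pos"]))@R
for lo,hi in((-.065,-.055),(-.055,-.045),(-.045,-.036),(-.03,-.01),(-.005,.01),(.01,.025),(.025,.036)):
    m=(T[...,2]>lo)&(T[...,2]<hi)&(abs(T[...,1])<.0195)&(T[...,0]>-.03)&(T[...,0]<.04); q=T[m]
    if len(q)>10: print(lo,len(q),q.min(0).round(4),q.max(0).round(4))
```

```text
-0.065 188 [-0.0038 -0.0195 -0.065 ] [ 0.0173  0.0195 -0.055 ]
-0.055 6534 [-0.0084 -0.0195 -0.055 ] [ 0.017   0.0194 -0.045 ]
-0.045 1772 [-0.0107 -0.0195 -0.045 ] [ 0.0177  0.0195 -0.036 ]
-0.03 2997 [-0.0093 -0.0195 -0.03  ] [ 0.0206  0.0195 -0.01  ]
-0.005 1103 [ 0.0082 -0.0195 -0.005 ] [0.023  0.0195 0.01  ]
0.01 334 [ 0.012  -0.0173  0.0101] [0.0226 0.0189 0.025 ]
0.025 109 [ 0.0117 -0.0133  0.0251] [0.0213 0.0185 0.032 ]
```

View pics/w7.png

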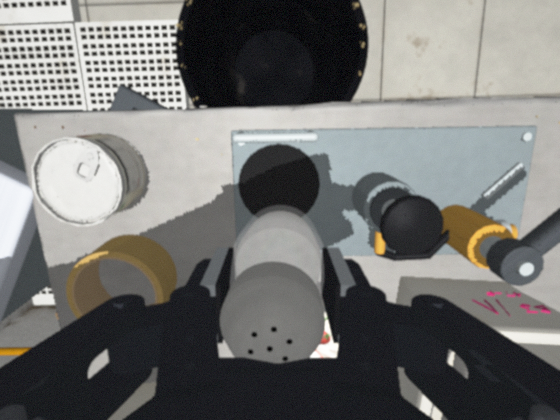

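The shaker hangs upright and centred (dome at (272,315)); the grip is just at its narrower waist. Lower it onto the pad.

Emit:
step_arm:
  targets:
    - {"tx": 0, "ty": 0, "tz": 0.04, "rx": 0, "ry": 0, "rz": 0, "hand": -1}
    - {"tx": 0, "ty": 0, "tz": 0.08, "rx": 0, "ry": 0, "rz": 0, "hand": -1}
    - {"tx": 0, "ty": 0, "tz": 0.115, "rx": 0, "ry": 0, "rz": 0, "hand": -1}
    - {"tx": 0, "ty": 0, "tz": 0.135, "rx": 0, "ry": 0, "rz": 0, "hand": -1}
    - {"tx": 0, "ty": 0, "tz": 0.148, "rx": 0, "ry": 0, "rz": 0, "hand": -1}
    - {"tx": 0, "ty": 0, "tz": 0.154, "rx": 0, "ry": 0, "rz": 0, "hand": -1}
    - {"tx": 0, "ty": 0, "tz": 0.158, "rx": 0, "ry": 0, "rz": 0, "hand": -1}
    - {"tx": 0, "ty": 0, "tz": 0.159, "rx": 0, "ry": 0, "rz": 0, "hand": -1}
    - {"tx": 0, "ty": 0, "tz": 0.1595, "rx": 0, "ry": 0, "rz": 0, "hand": -1}
    - {"tx": 0, "ty": 0, "tz": 0.1595, "rx": 0, "ry": 0, "rz": 0, "hand": -1}
    - {"tx": 0, "ty": 0, "tz": 0.1595, "rx": 0, "ry": 0, "rz": 0, "hand": -1}

```text
time: 22.13
ee_pos: [0.3607, 0.2839, 0.0416]
eef_rot: [[-0.473, 0.881, 0.001], [0.881, 0.473, 0.001], [0.0, 0.002, -1.0]]
ft_force: [0.0, 0.5, -1.1]
grip_width: 0.0381
grasp_force: 40.7
```

Emit:
step_arm:
  targets:
    - {"tx": 0, "ty": 0, "tz": 0.001, "rx": 0, "ry": 0, "rz": 0, "hand": -1}
    - {"tx": 0, "ty": 0, "tz": 0.001, "rx": 0, "ry": 0, "rz": 0, "hand": 0.4}
    - {"tx": 0, "ty": 0, "tz": 0.001, "rx": 0, "ry": 0, "rz": 0, "hand": 0.4}
    - {"tx": 0, "ty": 0, "tz": 0.001, "rx": 0, "ry": 0, "rz": 0, "hand": 0.4}
    - {"tx": 0, "ty": 0, "tz": 0.001, "rx": 0, "ry": 0, "rz": 0, "hand": 0.4}
    - {"tx": 0, "ty": 0, "tz": -0.02, "rx": 0, "ry": 0, "rz": 0, "hand": 0.4}
    - {"tx": 0, "ty": 0, "tz": -0.06, "rx": 0, "ry": 0, "rz": 0, "hand": 0.4}
    - {"tx": 0, "ty": 0, "tz": -0.1, "rx": 0, "ry": 0, "rz": 0, "hand": 0.4}
    - {"tx": 0, "ty": 0, "tz": -0.14, "rx": 0, "ry": 0, "rz": 0, "hand": -1}
    - {"tx": 0, "ty": 0, "tz": -0.1745, "rx": 0, "ry": 0, "rz": 0, "hand": -1}
    - {"tx": 0, "ty": 0, "tz": -0.1745, "rx": 0, "ry": 0, "rz": 0, "hand": -1}
    - {"tx": 0, "ty": 0, "tz": -0.1745, "rx": 0, "ry": 0, "rz": 0, "hand": -1}

```text
time: 23.13
ee_pos: [0.3613, 0.2843, 0.2173]
eef_rot: [[-0.473, 0.881, 0.004], [0.881, 0.473, 0.003], [0.001, 0.005, -1.0]]
ft_force: [0.1, -0.1, -0.3]
grip_width: 0.0117
grasp_force: 0.0
```

```bash
python3 chk.py .09 w8
```

```text
[0.3613 0.2843 0.2173]
item 1032 ((0.35903477668762207, 0.2840368151664734), 0.015210635960102081) 0.09393938914791503
head 2578 ((0.44925546646118164, 0.319841593503952), 0.022439120337367058) 0.10758352061309723
```

The shaker is centred within 3 mm and upright. Push the plunger and come back up.

Emit:
step_arm:
  targets:
    - {"tx": -0.0104, "ty": 0.035, "tz": 0.01, "rx": 0, "ry": 0, "rz": 0, "hand": -1}
    - {"tx": -0.0104, "ty": 0.07, "tz": 0.03, "rx": 0, "ry": 0, "rz": 0, "hand": -1}
    - {"tx": -0.0104, "ty": 0.0955, "tz": 0.06, "rx": 0, "ry": 0, "rz": 0, "hand": -1}
    - {"tx": -0.0104, "ty": 0.0955, "tz": 0.09, "rx": 0, "ry": 0, "rz": 0, "hand": -1}
    - {"tx": -0.0104, "ty": 0.0955, "tz": 0.103, "rx": 0, "ry": 0, "rz": 0, "hand": -1}
    - {"tx": -0.0104, "ty": 0.0955, "tz": 0.113, "rx": 0, "ry": 0, "rz": 0, "hand": -1}
    - {"tx": -0.0104, "ty": 0.0955, "tz": 0.123, "rx": 0, "ry": 0, "rz": 0, "hand": -1}
    - {"tx": -0.0104, "ty": 0.0955, "tz": 0.131, "rx": 0, "ry": 0, "rz": 0, "hand": -1}
    - {"tx": -0.0104, "ty": 0.0955, "tz": 0.136, "rx": 0, "ry": 0, "rz": 0, "hand": -1}
    - {"tx": -0.0104, "ty": 0.0955, "tz": 0.137, "rx": 0, "ry": 0, "rz": 0, "hand": -1}
    - {"tx": -0.0104, "ty": 0.0955, "tz": 0.137, "rx": 0, "ry": 0, "rz": 0, "hand": -1}

```text
time: 24.1
ee_pos: [0.4481, 0.3183, 0.0796]
eef_rot: [[-0.473, 0.881, -0.002], [0.881, 0.473, -0.003], [-0.002, -0.003, -1.0]]
ft_force: [-6.1, -7.3, 26.1]
grip_width: 0.0004
grasp_force: 13.4
```

Emit:
step_arm:
  targets:
    - {"tx": 0, "ty": 0, "tz": -0.001, "rx": 0, "ry": 0, "rz": 0, "hand": -1}
    - {"tx": 0, "ty": 0, "tz": -0.001, "rx": 0, "ry": 0, "rz": 0, "hand": -1}
    - {"tx": 0, "ty": 0, "tz": -0.01, "rx": 0, "ry": 0, "rz": 0, "hand": -1}
    - {"tx": 0, "ty": 0, "tz": -0.03, "rx": 0, "ry": 0, "rz": 0, "hand": -1}
    - {"tx": 0, "ty": 0, "tz": -0.065, "rx": 0, "ry": 0, "rz": 0, "hand": -1}
    - {"tx": 0, "ty": 0, "tz": -0.105, "rx": 0, "ry": 0, "rz": 0, "hand": 0.4}
    - {"tx": 0, "ty": -0.01, "tz": -0.137, "rx": 0, "ry": 0, "rz": 0, "hand": 0.4}
    - {"tx": 0.005, "ty": -0.045, "tz": -0.137, "rx": 0, "ry": 0, "rz": 0, "hand": 0.4}
    - {"tx": 0.0104, "ty": -0.08, "tz": -0.137, "rx": 0, "ry": 0, "rz": 0, "hand": 0.4}
    - {"tx": 0.0104, "ty": -0.0955, "tz": -0.137, "rx": 0, "ry": 0, "rz": 0, "hand": 0.4}
    - {"tx": 0.0104, "ty": -0.0955, "tz": -0.137, "rx": 0, "ry": 0, "rz": 0, "hand": 0.4}

```text
time: 25.02
ee_pos: [0.3561, 0.2813, 0.2143]
eef_rot: [[-0.475, 0.88, -0.003], [0.88, 0.475, -0.003], [-0.002, -0.004, -1.0]]
ft_force: [-0.1, 0.1, -0.2]
grip_width: 0.0594
grasp_force: 0.0
```

Emit:
step_arm:
  targets:
    - {"tx": 0, "ty": 0, "tz": 0.04, "rx": 0, "ry": 0, "rz": 0, "hand": 0.4}
    - {"tx": 0, "ty": 0, "tz": 0.08, "rx": 0, "ry": 0, "rz": 0, "hand": 0.4}
    - {"tx": 0, "ty": 0, "tz": 0.12, "rx": 0, "ry": 0, "rz": 0, "hand": 0.4}
    - {"tx": 0, "ty": 0, "tz": 0.155, "rx": 0, "ry": 0, "rz": 0, "hand": 0.4}
    - {"tx": 0, "ty": 0, "tz": 0.1745, "rx": 0, "ry": 0, "rz": 0, "hand": 0.4}
    - {"tx": 0, "ty": 0, "tz": 0.1745, "rx": 0, "ry": 0, "rz": 0, "hand": 0.4}
    - {"tx": 0, "ty": 0, "tz": 0.1745, "rx": 0, "ry": 0, "rz": 0, "hand": -1}
    - {"tx": 0, "ty": 0, "tz": 0.1745, "rx": 0, "ry": 0, "rz": 0, "hand": -1}
    - {"tx": 0, "ty": 0, "tz": 0.1745, "rx": 0, "ry": 0, "rz": 0, "hand": -1}
    - {"tx": 0, "ty": 0, "tz": 0.1745, "rx": 0, "ry": 0, "rz": 0, "hand": -1}
    - {"tx": 0, "ty": 0, "tz": 0.1745, "rx": 0, "ry": 0, "rz": 0, "hand": -1}

```text
time: 25.93
ee_pos: [0.3608, 0.2839, 0.0418]
eef_rot: [[-0.473, 0.881, 0.002], [0.881, 0.473, 0.001], [0.0, 0.002, -1.0]]
ft_force: [0.8, -0.4, -1.3]
grip_width: 0.0381
grasp_force: 39.6
```

Emit:
step_arm:
  targets:
    - {"tx": 0, "ty": 0, "tz": -0.03, "rx": 0, "ry": 0, "rz": 0, "hand": -1}
    - {"tx": 0, "ty": 0, "tz": -0.07, "rx": 0, "ry": 0, "rz": 0, "hand": -1}
    - {"tx": 0, "ty": 0, "tz": -0.11, "rx": 0, "ry": 0, "rz": 0, "hand": -1}
    - {"tx": 0, "ty": 0, "tz": -0.15, "rx": 0, "ry": 0, "rz": 0, "hand": -1}
    - {"tx": -0.02, "ty": -0.005, "tz": -0.185, "rx": 0, "ry": 0, "rz": 0, "hand": -1}
    - {"tx": -0.05, "ty": -0.013, "tz": -0.21, "rx": 0, "ry": 0, "rz": 0, "hand": -1}
    - {"tx": -0.085, "ty": -0.022, "tz": -0.2195, "rx": 0, "ry": 0, "rz": 0, "hand": -1}
    - {"tx": -0.12, "ty": -0.032, "tz": -0.2195, "rx": 0, "ry": 0, "rz": 0, "hand": -1}
    - {"tx": -0.155, "ty": -0.041, "tz": -0.2195, "rx": 0, "ry": 0, "rz": 0, "hand": -1}
    - {"tx": -0.19, "ty": -0.05, "tz": -0.2195, "rx": 0, "ry": 0, "rz": 0, "hand": -1}
    - {"tx": -0.225, "ty": -0.06, "tz": -0.2195, "rx": 0, "ry": 0, "rz": 0, "hand": -1}
    - {"tx": -0.2602, "ty": -0.0689, "tz": -0.2195, "rx": 0, "ry": 0, "rz": 0, "hand": -1}

```text
time: 26.93
ee_pos: [0.4224, 0.0198, 0.261]
eef_rot: [[-0.474, 0.881, 0.001], [0.881, 0.474, 0.0], [-0.001, 0.001, -1.0]]
ft_force: [1.2, 0.9, -2.3]
grip_width: 0.0381
grasp_force: 40.3
```

Emit:
step_arm:
  targets:
    - {"tx": 0, "ty": 0, "tz": 0.01, "rx": 0, "ry": 0, "rz": 0, "hand": -1}
    - {"tx": 0, "ty": 0, "tz": 0.035, "rx": 0, "ry": 0, "rz": 0, "hand": -1}
    - {"tx": 0, "ty": 0, "tz": 0.06, "rx": 0, "ry": 0, "rz": 0, "hand": -1}
    - {"tx": 0, "ty": 0, "tz": 0.075, "rx": 0, "ry": 0, "rz": 0, "hand": -1}
    - {"tx": 0, "ty": 0, "tz": 0.082, "rx": 0, "ry": 0, "rz": 0, "hand": -1}
    - {"tx": 0, "ty": 0, "tz": 0.084, "rx": 0, "ry": 0, "rz": 0, "hand": -1}
    - {"tx": 0, "ty": 0, "tz": 0.085, "rx": 0, "ry": 0, "rz": 0, "hand": -1}
    - {"tx": 0, "ty": 0, "tz": 0.085, "rx": 0, "ry": 0, "rz": 0, "hand": -1}
    - {"tx": 0, "ty": 0, "tz": 0.085, "rx": 0, "ry": 0, "rz": 0, "hand": -1}

```text
time: 27.68
ee_pos: [0.4234, 0.0218, 0.1763]
eef_rot: [[-0.473, 0.881, 0.002], [0.881, 0.473, 0.0], [-0.001, 0.002, -1.0]]
ft_force: [-0.5, 0.3, -1.4]
grip_width: 0.0379
grasp_force: 40.3
```

Emit:
step_arm:
  targets:
    - {"tx": 0, "ty": 0, "tz": 0.001, "rx": 0, "ry": 0, "rz": 0, "hand": -1}
    - {"tx": 0, "ty": 0, "tz": 0.001, "rx": 0, "ry": 0, "rz": 0, "hand": 0.4}
    - {"tx": 0, "ty": 0, "tz": 0.001, "rx": 0, "ry": 0, "rz": 0, "hand": 0.4}
    - {"tx": 0, "ty": 0, "tz": 0.001, "rx": 0, "ry": 0, "rz": 0, "hand": 0.4}
    - {"tx": 0, "ty": 0, "tz": 0.001, "rx": 0, "ry": 0, "rz": 0, "hand": 0.4}
    - {"tx": 0, "ty": 0, "tz": -0.02, "rx": 0, "ry": 0, "rz": 0, "hand": 0.4}
    - {"tx": 0, "ty": 0, "tz": -0.06, "rx": 0, "ry": 0, "rz": 0, "hand": 0.4}
    - {"tx": 0, "ty": 0, "tz": -0.1, "rx": 0, "ry": 0, "rz": 0, "hand": 0.4}
    - {"tx": 0, "ty": 0, "tz": -0.125, "rx": 0, "ry": 0, "rz": 0, "hand": 0.4}
    - {"tx": -0.03, "ty": 0.023, "tz": -0.125, "rx": 0, "ry": 0, "rz": 0, "hand": 1}
    - {"tx": -0.06, "ty": 0.046, "tz": -0.125, "rx": 0, "ry": 0, "rz": 0, "hand": 1}
    - {"tx": -0.09, "ty": 0.069, "tz": -0.125, "rx": 0, "ry": 0, "rz": 0, "hand": 1}

```text
time: 28.68
ee_pos: [0.5275, -0.0254, 0.3014]
eef_rot: [[-0.474, 0.88, 0.002], [0.88, 0.474, -0.0], [-0.001, 0.002, -1.0]]
ft_force: [-0.7, -0.9, 0.0]
grip_width: 0.0855
grasp_force: 0.0
```

Emit:
step_arm:
  targets:
    - {"tx": -0.03, "ty": 0.023, "tz": 0, "rx": 0, "ry": 0, "rz": 0, "hand": 1}
    - {"tx": -0.06, "ty": 0.046, "tz": 0, "rx": 0, "ry": 0, "rz": 0, "hand": 1}
    - {"tx": -0.09, "ty": 0.069, "tz": 0, "rx": 0, "ry": 0, "rz": 0, "hand": 1}
    - {"tx": -0.12, "ty": 0.092, "tz": 0.01, "rx": 0, "ry": 0, "rz": 0, "hand": 1}
    - {"tx": -0.1433, "ty": 0.1079, "tz": 0.03, "rx": 0, "ry": 0, "rz": 0, "hand": 1}
    - {"tx": -0.1433, "ty": 0.1079, "tz": 0.06, "rx": 0, "ry": 0, "rz": 0, "hand": 1}
    - {"tx": -0.1433, "ty": 0.1079, "tz": 0.09, "rx": 0, "ry": 0, "rz": 0, "hand": 1}
    - {"tx": -0.1433, "ty": 0.1079, "tz": 0.1, "rx": 0, "ry": 0, "rz": 0, "hand": 1}
    - {"tx": -0.1433, "ty": 0.1079, "tz": 0.1, "rx": 0, "ry": 0, "rz": 0, "hand": 1}
    - {"tx": -0.1433, "ty": 0.1079, "tz": 0.1, "rx": 0, "ry": 0, "rz": 0, "hand": 1}

```text
time: 29.52
ee_pos: [0.689, -0.0999, 0.201]
eef_rot: [[-0.474, 0.881, 0.0], [0.881, 0.474, 0.0], [0.0, 0.0, -1.0]]
ft_force: [0.7, 0.3, 0.4]
grip_width: 0.0855
grasp_force: 0.0
```

```bash
python3 items.py wrist scene; ls pics | grep wrist_
```

```text
[ 0.689  -0.0999  0.201 ] 29.52
wrist tin 2629 [ 0.6926 -0.0977] 0.0285 0.0714
scene jar@tray 271 [ 0.4261 -0.1063] 0.0234 0.248
scene tin 198 [ 0.6882 -0.1023] 0.0292 0.0732
scene shaker@tray 97 [0.4202 0.0177] 0.016 0.2308
wrist_1806.png
wrist_2951.png
```

View pics/wrist_2951.png

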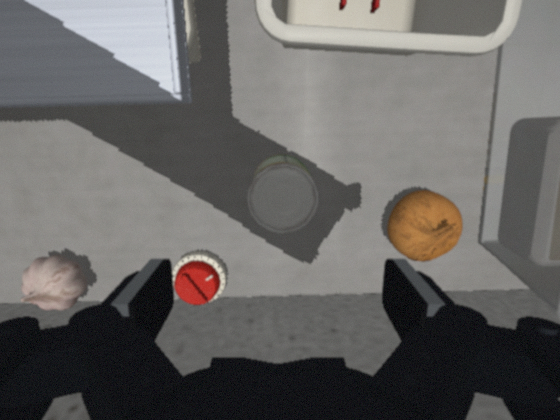

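The tin (282,197) is alone between the fingers; the timer (200,277) and the onion (425,225) are clear. Grip the tin and carry it to the pad.

Emit:
step_arm:
  targets:
    - {"tx": 0, "ty": 0, "tz": 0.04, "rx": 0, "ry": 0, "rz": 0, "hand": 1}
    - {"tx": 0, "ty": 0, "tz": 0.08, "rx": 0, "ry": 0, "rz": 0, "hand": 1}
    - {"tx": 0, "ty": 0, "tz": 0.12, "rx": 0, "ry": 0, "rz": 0, "hand": 1}
    - {"tx": 0, "ty": 0, "tz": 0.155, "rx": 0, "ry": 0, "rz": 0, "hand": 1}
    - {"tx": 0, "ty": 0, "tz": 0.174, "rx": 0, "ry": 0, "rz": 0, "hand": 1}
    - {"tx": 0, "ty": 0, "tz": 0.174, "rx": 0, "ry": 0, "rz": 0, "hand": 1}
    - {"tx": 0, "ty": 0, "tz": 0.174, "rx": 0, "ry": 0, "rz": 0, "hand": -1}
    - {"tx": 0, "ty": 0, "tz": 0.174, "rx": 0, "ry": 0, "rz": 0, "hand": -1}
    - {"tx": 0, "ty": 0, "tz": 0.174, "rx": 0, "ry": 0, "rz": 0, "hand": -1}
    - {"tx": 0, "ty": 0, "tz": 0.174, "rx": 0, "ry": 0, "rz": 0, "hand": -1}
    - {"tx": 0, "ty": 0, "tz": 0.174, "rx": 0, "ry": 0, "rz": 0, "hand": -1}

```text
time: 30.53
ee_pos: [0.6919, -0.1002, 0.03]
eef_rot: [[-0.474, 0.881, 0.006], [0.881, 0.474, -0.001], [-0.003, 0.005, -1.0]]
ft_force: [1.4, 0.4, 7.5]
grip_width: 0.0566
grasp_force: 42.7
```

Emit:
step_arm:
  targets:
    - {"tx": 0, "ty": 0, "tz": -0.04, "rx": 0, "ry": 0, "rz": 0, "hand": -1}
    - {"tx": 0, "ty": 0, "tz": -0.08, "rx": 0, "ry": 0, "rz": 0, "hand": -1}
    - {"tx": 0, "ty": 0, "tz": -0.12, "rx": 0, "ry": 0, "rz": 0, "hand": -1}
    - {"tx": 0, "ty": 0, "tz": -0.16, "rx": 0, "ry": 0, "rz": 0, "hand": -1}
    - {"tx": 0, "ty": 0, "tz": -0.2, "rx": 0, "ry": 0, "rz": 0, "hand": -1}
    - {"tx": 0.02, "ty": -0.004, "tz": -0.235, "rx": 0, "ry": 0, "rz": 0, "hand": -1}
    - {"tx": 0.045, "ty": -0.01, "tz": -0.26, "rx": 0, "ry": 0, "rz": 0, "hand": -1}
    - {"tx": 0.08, "ty": -0.017, "tz": -0.274, "rx": 0, "ry": 0, "rz": 0, "hand": -1}
    - {"tx": 0.115, "ty": -0.025, "tz": -0.274, "rx": 0, "ry": 0, "rz": 0, "hand": -1}
    - {"tx": 0.15, "ty": -0.033, "tz": -0.274, "rx": 0, "ry": 0, "rz": 0, "hand": -1}
    - {"tx": 0.185, "ty": -0.041, "tz": -0.274, "rx": 0, "ry": 0, "rz": 0, "hand": -1}
    - {"tx": 0.22, "ty": -0.048, "tz": -0.274, "rx": 0, "ry": 0, "rz": 0, "hand": -1}

```text
time: 31.53
ee_pos: [0.5411, 0.0719, 0.3018]
eef_rot: [[-0.473, 0.881, 0.002], [0.881, 0.473, 0.0], [-0.001, 0.002, -1.0]]
ft_force: [-0.1, 0.7, -2.0]
grip_width: 0.0567
grasp_force: 43.7
```

Emit:
step_arm:
  targets:
    - {"tx": 0.035, "ty": -0.008, "tz": 0, "rx": 0, "ry": 0, "rz": 0, "hand": -1}
    - {"tx": 0.07, "ty": -0.016, "tz": 0, "rx": 0, "ry": 0, "rz": 0, "hand": -1}
    - {"tx": 0.105, "ty": -0.024, "tz": 0, "rx": 0, "ry": 0, "rz": 0, "hand": -1}
    - {"tx": 0.14, "ty": -0.032, "tz": 0, "rx": 0, "ry": 0, "rz": 0, "hand": -1}
    - {"tx": 0.175, "ty": -0.04, "tz": 0, "rx": 0, "ry": 0, "rz": 0, "hand": -1}
    - {"tx": 0.21, "ty": -0.048, "tz": 0, "rx": 0, "ry": 0, "rz": 0, "hand": -1}
    - {"tx": 0.245, "ty": -0.056, "tz": 0.005, "rx": 0, "ry": 0, "rz": 0, "hand": -1}
    - {"tx": 0.2737, "ty": -0.0599, "tz": 0.02, "rx": 0, "ry": 0, "rz": 0, "hand": -1}
    - {"tx": 0.2737, "ty": -0.0599, "tz": 0.05, "rx": 0, "ry": 0, "rz": 0, "hand": -1}
    - {"tx": 0.2737, "ty": -0.0599, "tz": 0.08, "rx": 0, "ry": 0, "rz": 0, "hand": -1}
    - {"tx": 0.2737, "ty": -0.0599, "tz": 0.1, "rx": 0, "ry": 0, "rz": 0, "hand": -1}
    - {"tx": 0.2737, "ty": -0.0599, "tz": 0.1, "rx": 0, "ry": 0, "rz": 0, "hand": -1}

```text
time: 32.53
ee_pos: [0.3581, 0.2819, 0.1979]
eef_rot: [[-0.474, 0.881, -0.004], [0.881, 0.474, -0.004], [-0.001, -0.005, -1.0]]
ft_force: [-1.4, -0.7, -2.0]
grip_width: 0.0565
grasp_force: 43.8
```

Emit:
step_arm:
  targets:
    - {"tx": 0, "ty": 0, "tz": 0.04, "rx": 0, "ry": 0, "rz": 0, "hand": -1}
    - {"tx": 0, "ty": 0, "tz": 0.08, "rx": 0, "ry": 0, "rz": 0, "hand": -1}
    - {"tx": 0, "ty": 0, "tz": 0.115, "rx": 0, "ry": 0, "rz": 0, "hand": -1}
    - {"tx": 0, "ty": 0, "tz": 0.135, "rx": 0, "ry": 0, "rz": 0, "hand": -1}
    - {"tx": 0, "ty": 0, "tz": 0.15, "rx": 0, "ry": 0, "rz": 0, "hand": -1}
    - {"tx": 0, "ty": 0, "tz": 0.158, "rx": 0, "ry": 0, "rz": 0, "hand": -1}
    - {"tx": 0, "ty": 0, "tz": 0.162, "rx": 0, "ry": 0, "rz": 0, "hand": -1}
    - {"tx": 0, "ty": 0, "tz": 0.1635, "rx": 0, "ry": 0, "rz": 0, "hand": -1}
    - {"tx": 0, "ty": 0, "tz": 0.1635, "rx": 0, "ry": 0, "rz": 0, "hand": -1}
    - {"tx": 0, "ty": 0, "tz": 0.1635, "rx": 0, "ry": 0, "rz": 0, "hand": -1}

```text
time: 33.37
ee_pos: [0.3609, 0.2843, 0.0379]
eef_rot: [[-0.473, 0.881, 0.002], [0.881, 0.473, 0.001], [0.0, 0.002, -1.0]]
ft_force: [-0.2, -0.3, -1.7]
grip_width: 0.0561
grasp_force: 44.0
```

Emit:
step_arm:
  targets:
    - {"tx": 0, "ty": 0, "tz": 0.0015, "rx": 0, "ry": 0, "rz": 0, "hand": -1}
    - {"tx": 0, "ty": 0, "tz": 0.0015, "rx": 0, "ry": 0, "rz": 0, "hand": -1}
    - {"tx": 0, "ty": 0, "tz": 0.0015, "rx": 0, "ry": 0, "rz": 0, "hand": 0.7}
    - {"tx": 0, "ty": 0, "tz": 0.0015, "rx": 0, "ry": 0, "rz": 0, "hand": 0.7}
    - {"tx": 0, "ty": 0, "tz": 0.0015, "rx": 0, "ry": 0, "rz": 0, "hand": 0.7}
    - {"tx": 0, "ty": 0, "tz": 0.0015, "rx": 0, "ry": 0, "rz": 0, "hand": 0.7}
    - {"tx": 0, "ty": 0, "tz": -0.02, "rx": 0, "ry": 0, "rz": 0, "hand": 0.7}
    - {"tx": 0, "ty": 0, "tz": -0.06, "rx": 0, "ry": 0, "rz": 0, "hand": 0.7}
    - {"tx": 0, "ty": 0, "tz": -0.1, "rx": 0, "ry": 0, "rz": 0, "hand": 0.7}
    - {"tx": 0, "ty": 0, "tz": -0.14, "rx": 0, "ry": 0, "rz": 0, "hand": -1}
    - {"tx": 0, "ty": 0, "tz": -0.1785, "rx": 0, "ry": 0, "rz": 0, "hand": -1}
    - {"tx": 0, "ty": 0, "tz": -0.1785, "rx": 0, "ry": 0, "rz": 0, "hand": -1}

```text
time: 34.37
ee_pos: [0.3633, 0.2866, 0.2221]
eef_rot: [[-0.473, 0.881, 0.009], [0.881, 0.473, 0.008], [0.002, 0.012, -1.0]]
ft_force: [1.5, 2.1, -0.1]
grip_width: 0.0367
grasp_force: 0.0
```

```bash
python3 chk.py .072 w9
```

```text
[0.3633 0.2866 0.2221]
item 3506 ((0.3602939546108246, 0.28618013858795166), 0.028810834512114525) 0.07595966844130717
head 2452 ((0.4494118392467499, 0.31960615515708923), 0.022592250257730484) 0.10754583882133463
```

Emit:
step_arm:
  targets:
    - {"tx": 0, "ty": 0, "tz": 0, "rx": 0, "ry": 0, "rz": 0, "hand": -1}
    - {"tx": -0.0104, "ty": 0.035, "tz": 0.01, "rx": 0, "ry": 0, "rz": 0, "hand": -1}
    - {"tx": -0.0104, "ty": 0.07, "tz": 0.03, "rx": 0, "ry": 0, "rz": 0, "hand": -1}
    - {"tx": -0.0104, "ty": 0.0955, "tz": 0.06, "rx": 0, "ry": 0, "rz": 0, "hand": -1}
    - {"tx": -0.0104, "ty": 0.0955, "tz": 0.09, "rx": 0, "ry": 0, "rz": 0, "hand": -1}
    - {"tx": -0.0104, "ty": 0.0955, "tz": 0.103, "rx": 0, "ry": 0, "rz": 0, "hand": -1}
    - {"tx": -0.0104, "ty": 0.0955, "tz": 0.113, "rx": 0, "ry": 0, "rz": 0, "hand": -1}
    - {"tx": -0.0104, "ty": 0.0955, "tz": 0.123, "rx": 0, "ry": 0, "rz": 0, "hand": -1}
    - {"tx": -0.0104, "ty": 0.0955, "tz": 0.131, "rx": 0, "ry": 0, "rz": 0, "hand": -1}
    - {"tx": -0.0104, "ty": 0.0955, "tz": 0.136, "rx": 0, "ry": 0, "rz": 0, "hand": -1}
    - {"tx": -0.0104, "ty": 0.0955, "tz": 0.137, "rx": 0, "ry": 0, "rz": 0, "hand": -1}
    - {"tx": -0.0104, "ty": 0.0955, "tz": 0.137, "rx": 0, "ry": 0, "rz": 0, "hand": -1}

```text
time: 35.42
ee_pos: [0.448, 0.3184, 0.0796]
eef_rot: [[-0.473, 0.881, -0.002], [0.881, 0.473, -0.003], [-0.002, -0.003, -1.0]]
ft_force: [-6.7, -7.4, 27.8]
grip_width: -0.0
grasp_force: 13.9
```

Emit:
step_arm:
  targets:
    - {"tx": 0, "ty": 0, "tz": -0.001, "rx": 0, "ry": 0, "rz": 0, "hand": -1}
    - {"tx": 0, "ty": 0, "tz": -0.001, "rx": 0, "ry": 0, "rz": 0, "hand": -1}
    - {"tx": 0, "ty": 0, "tz": -0.01, "rx": 0, "ry": 0, "rz": 0, "hand": -1}
    - {"tx": 0, "ty": 0, "tz": -0.03, "rx": 0, "ry": 0, "rz": 0, "hand": -1}
    - {"tx": 0, "ty": 0, "tz": -0.065, "rx": 0, "ry": 0, "rz": 0, "hand": -1}
    - {"tx": 0, "ty": 0, "tz": -0.105, "rx": 0, "ry": 0, "rz": 0, "hand": 0.7}
    - {"tx": 0, "ty": -0.01, "tz": -0.137, "rx": 0, "ry": 0, "rz": 0, "hand": 0.7}
    - {"tx": 0.005, "ty": -0.045, "tz": -0.137, "rx": 0, "ry": 0, "rz": 0, "hand": 0.7}
    - {"tx": 0.0104, "ty": -0.08, "tz": -0.137, "rx": 0, "ry": 0, "rz": 0, "hand": 0.7}
    - {"tx": 0.0104, "ty": -0.0955, "tz": -0.137, "rx": 0, "ry": 0, "rz": 0, "hand": 0.7}
    - {"tx": 0.0104, "ty": -0.0955, "tz": -0.137, "rx": 0, "ry": 0, "rz": 0, "hand": 0.7}
    - {"tx": 0.0104, "ty": -0.0955, "tz": -0.137, "rx": 0, "ry": 0, "rz": 0, "hand": 0.7}

```text
time: 36.42
ee_pos: [0.3593, 0.2831, 0.2148]
eef_rot: [[-0.474, 0.88, -0.001], [0.88, 0.474, -0.001], [-0.001, -0.001, -1.0]]
ft_force: [0.2, 0.2, 0.4]
grip_width: 0.0726
grasp_force: 0.0
```

Emit:
step_arm:
  targets:
    - {"tx": 0, "ty": 0, "tz": 0.04, "rx": 0, "ry": 0, "rz": 0, "hand": 0.7}
    - {"tx": 0, "ty": 0, "tz": 0.08, "rx": 0, "ry": 0, "rz": 0, "hand": 0.7}
    - {"tx": 0, "ty": 0, "tz": 0.12, "rx": 0, "ry": 0, "rz": 0, "hand": 0.7}
    - {"tx": 0, "ty": 0, "tz": 0.155, "rx": 0, "ry": 0, "rz": 0, "hand": 0.7}
    - {"tx": 0, "ty": 0, "tz": 0.178, "rx": 0, "ry": 0, "rz": 0, "hand": 0.7}
    - {"tx": 0, "ty": 0, "tz": 0.178, "rx": 0, "ry": 0, "rz": 0, "hand": 0.7}
    - {"tx": 0, "ty": 0, "tz": 0.178, "rx": 0, "ry": 0, "rz": 0, "hand": -1}
    - {"tx": 0, "ty": 0, "tz": 0.178, "rx": 0, "ry": 0, "rz": 0, "hand": -1}
    - {"tx": 0, "ty": 0, "tz": 0.178, "rx": 0, "ry": 0, "rz": 0, "hand": -1}
    - {"tx": 0, "ty": 0, "tz": 0.178, "rx": 0, "ry": 0, "rz": 0, "hand": -1}
    - {"tx": 0, "ty": 0, "tz": 0.178, "rx": 0, "ry": 0, "rz": 0, "hand": -1}

```text
time: 37.33
ee_pos: [0.3609, 0.2842, 0.0384]
eef_rot: [[-0.473, 0.881, 0.002], [0.881, 0.473, 0.001], [0.0, 0.002, -1.0]]
ft_force: [0.3, -1.1, -1.9]
grip_width: 0.0568
grasp_force: 42.7
```

Emit:
step_arm:
  targets:
    - {"tx": 0, "ty": 0, "tz": -0.03, "rx": 0, "ry": 0, "rz": 0, "hand": -1}
    - {"tx": 0, "ty": 0, "tz": -0.07, "rx": 0, "ry": 0, "rz": 0, "hand": -1}
    - {"tx": 0, "ty": 0, "tz": -0.11, "rx": 0, "ry": 0, "rz": 0, "hand": -1}
    - {"tx": 0, "ty": 0, "tz": -0.15, "rx": 0, "ry": 0, "rz": 0, "hand": -1}
    - {"tx": -0.01, "ty": 0, "tz": -0.19, "rx": 0, "ry": 0, "rz": 0, "hand": -1}
    - {"tx": -0.03, "ty": -0.001, "tz": -0.225, "rx": 0, "ry": 0, "rz": 0, "hand": -1}
    - {"tx": -0.06, "ty": -0.001, "tz": -0.25, "rx": 0, "ry": 0, "rz": 0, "hand": -1}
    - {"tx": -0.095, "ty": -0.002, "tz": -0.263, "rx": 0, "ry": 0, "rz": 0, "hand": -1}
    - {"tx": -0.13, "ty": -0.002, "tz": -0.263, "rx": 0, "ry": 0, "rz": 0, "hand": -1}
    - {"tx": -0.165, "ty": -0.003, "tz": -0.263, "rx": 0, "ry": 0, "rz": 0, "hand": -1}
    - {"tx": -0.2, "ty": -0.004, "tz": -0.263, "rx": 0, "ry": 0, "rz": 0, "hand": -1}
    - {"tx": -0.235, "ty": -0.004, "tz": -0.263, "rx": 0, "ry": 0, "rz": 0, "hand": -1}

```text
time: 38.33
ee_pos: [0.4679, 0.073, 0.3011]
eef_rot: [[-0.474, 0.881, 0.001], [0.881, 0.474, 0.0], [-0.001, 0.001, -1.0]]
ft_force: [0.2, 0.0, -2.4]
grip_width: 0.0565
grasp_force: 43.7
```

Emit:
step_arm:
  targets:
    - {"tx": -0.035, "ty": -0.001, "tz": 0, "rx": 0, "ry": 0, "rz": 0, "hand": -1}
    - {"tx": -0.07, "ty": -0.001, "tz": 0, "rx": 0, "ry": 0, "rz": 0, "hand": -1}
    - {"tx": -0.1, "ty": -0.002, "tz": 0, "rx": 0, "ry": 0, "rz": 0, "hand": -1}
    - {"tx": -0.124, "ty": -0.0026, "tz": 0.015, "rx": 0, "ry": 0, "rz": 0, "hand": -1}
    - {"tx": -0.124, "ty": -0.0026, "tz": 0.05, "rx": 0, "ry": 0, "rz": 0, "hand": -1}
    - {"tx": -0.124, "ty": -0.0026, "tz": 0.085, "rx": 0, "ry": 0, "rz": 0, "hand": -1}
    - {"tx": -0.124, "ty": -0.0026, "tz": 0.11, "rx": 0, "ry": 0, "rz": 0, "hand": -1}
    - {"tx": -0.124, "ty": -0.0026, "tz": 0.122, "rx": 0, "ry": 0, "rz": 0, "hand": -1}
    - {"tx": -0.124, "ty": -0.0026, "tz": 0.127, "rx": 0, "ry": 0, "rz": 0, "hand": -1}
    - {"tx": -0.124, "ty": -0.0026, "tz": 0.129, "rx": 0, "ry": 0, "rz": 0, "hand": -1}
    - {"tx": -0.124, "ty": -0.0026, "tz": 0.129, "rx": 0, "ry": 0, "rz": 0, "hand": -1}
    - {"tx": -0.124, "ty": -0.0026, "tz": 0.129, "rx": 0, "ry": 0, "rz": 0, "hand": -1}

```text
time: 39.33
ee_pos: [0.5251, -0.0356, 0.1724]
eef_rot: [[-0.474, 0.881, 0.002], [0.881, 0.474, 0.0], [-0.001, 0.002, -1.0]]
ft_force: [0.2, 0.3, -1.4]
grip_width: 0.0562
grasp_force: 44.1
```

Emit:
step_arm:
  targets:
    - {"tx": 0, "ty": 0, "tz": 0.001, "rx": 0, "ry": 0, "rz": 0, "hand": -1}
    - {"tx": 0, "ty": 0, "tz": 0.001, "rx": 0, "ry": 0, "rz": 0, "hand": 0.7}
    - {"tx": 0, "ty": 0, "tz": 0.001, "rx": 0, "ry": 0, "rz": 0, "hand": 0.7}
    - {"tx": 0, "ty": 0, "tz": 0.001, "rx": 0, "ry": 0, "rz": 0, "hand": 0.7}
    - {"tx": 0, "ty": 0, "tz": 0.001, "rx": 0, "ry": 0, "rz": 0, "hand": 0.7}
    - {"tx": 0, "ty": 0, "tz": -0.02, "rx": 0, "ry": 0, "rz": 0, "hand": 0.7}
    - {"tx": 0, "ty": 0, "tz": -0.06, "rx": 0, "ry": 0, "rz": 0, "hand": 0.7}
    - {"tx": 0, "ty": 0, "tz": -0.1, "rx": 0, "ry": 0, "rz": 0, "hand": 0.7}
    - {"tx": 0, "ty": 0, "tz": -0.129, "rx": 0, "ry": 0, "rz": 0, "hand": 0.7}
    - {"tx": 0.03, "ty": 0.018, "tz": -0.129, "rx": 0, "ry": 0, "rz": 0, "hand": -0.1}
    - {"tx": 0.06, "ty": 0.037, "tz": -0.129, "rx": 0, "ry": 0, "rz": 0, "hand": -0.1}

```text
time: 40.25
ee_pos: [0.5299, 0.0334, 0.3029]
eef_rot: [[-0.469, 0.883, 0.005], [0.883, 0.469, -0.0], [-0.003, 0.004, -1.0]]
ft_force: [-0.3, 0.8, -0.4]
grip_width: 0.0498
grasp_force: 0.0
```

Emit:
step_arm:
  targets:
    - {"tx": 0.03, "ty": 0.019, "tz": 0, "rx": 0, "ry": 0, "rz": 0.03, "hand": -0.1}
    - {"tx": 0.06, "ty": 0.037, "tz": 0, "rx": 0, "ry": 0, "rz": 0.06, "hand": -0.1}
    - {"tx": 0.09, "ty": 0.056, "tz": 0, "rx": 0, "ry": 0, "rz": 0.09, "hand": -0.1}
    - {"tx": 0.12, "ty": 0.075, "tz": 0, "rx": 0, "ry": 0, "rz": 0.12, "hand": -0.1}
    - {"tx": 0.15, "ty": 0.093, "tz": 0, "rx": 0, "ry": 0, "rz": 0.15, "hand": -0.1}
    - {"tx": 0.18, "ty": 0.112, "tz": 0.01, "rx": 0, "ry": 0, "rz": 0.18, "hand": -0.1}
    - {"tx": 0.21, "ty": 0.13, "tz": 0.02, "rx": 0, "ry": 0, "rz": 0.21, "hand": -0.1}
    - {"tx": 0.24, "ty": 0.149, "tz": 0.03, "rx": 0, "ry": 0, "rz": 0.24, "hand": -0.1}
    - {"tx": 0.27, "ty": 0.168, "tz": 0.04, "rx": 0, "ry": 0, "rz": 0.25, "hand": -0.1}
    - {"tx": 0.3031, "ty": 0.1879, "tz": 0.07, "rx": 0, "ry": 0, "rz": 0.25, "hand": -0.1}
    - {"tx": 0.3031, "ty": 0.1879, "tz": 0.1, "rx": 0, "ry": 0, "rz": 0.25, "hand": -0.1}
    - {"tx": 0.3031, "ty": 0.1879, "tz": 0.1, "rx": 0, "ry": 0, "rz": 0.25, "hand": -0.1}

```text
time: 41.25
ee_pos: [0.5455, 0.3921, 0.193]
eef_rot: [[0.283, 0.959, -0.009], [0.959, -0.283, -0.005], [-0.008, -0.008, -1.0]]
ft_force: [-1.4, -1.4, -1.0]
grip_width: 0.0384
grasp_force: 0.0
```

```bash
python3 items.py scene
python3 - <<'E'
from mv import *
c=(.5512,.3905,.085,-16.7); a=np.array([.534,.333])
for t in (40,35,30,25,20,15,10,5,0,-3):
    g=np.radians(118.3-t); print(t,sh(c,(*(a+.06*np.array([np.cos(g),np.sin(g)])),.085,28.3-t)))
E
```

```text
[0.5455 0.3921 0.193 ] 41.25
scene jar@tray 266 [ 0.4254 -0.105 ] 0.0241 0.2484
scene shaker@tray 97 [0.4176 0.0169] 0.0175 0.231
scene tin@tray 349 [ 0.5252 -0.0366] 0.03 0.2132
40 [-0.0002 -0.0052 -0.     -0.0278]
35 [-0.0009 -0.0104 -0.     -0.0556]
30 [-0.0021 -0.0155 -0.     -0.0833]
25 [-0.0036 -0.0205 -0.     -0.1111]
20 [-0.0056 -0.0253 -0.     -0.1389]
15 [-0.0081 -0.03   -0.     -0.1667]
10 [-0.0109 -0.0344 -0.     -0.1944]
5 [-0.0141 -0.0385 -0.     -0.2222]
0 [-0.0176 -0.0424 -0.     -0.25  ]
-3 [-0.0199 -0.0445 -0.     -0.2667]
```

All three items stand in the tray. Now close the lever.

Emit:
step_arm:
  targets:
    - {"tx": 0, "ty": 0, "tz": 0, "rx": 0, "ry": 0, "rz": 0, "hand": -0.1}
    - {"tx": 0, "ty": 0, "tz": 0.03, "rx": 0, "ry": 0, "rz": 0, "hand": -0.1}
    - {"tx": 0, "ty": 0, "tz": 0.06, "rx": 0, "ry": 0, "rz": 0, "hand": -0.1}
    - {"tx": 0, "ty": 0, "tz": 0.09, "rx": 0, "ry": 0, "rz": 0, "hand": -0.1}
    - {"tx": 0, "ty": 0, "tz": 0.115, "rx": 0, "ry": 0, "rz": 0, "hand": -0.1}
    - {"tx": 0, "ty": 0, "tz": 0.115, "rx": 0, "ry": 0, "rz": 0, "hand": -0.1}
    - {"tx": 0, "ty": 0, "tz": 0.115, "rx": 0, "ry": 0, "rz": 0, "hand": -1}
    - {"tx": 0, "ty": 0, "tz": 0.115, "rx": 0, "ry": 0, "rz": 0, "hand": -1}
    - {"tx": 0, "ty": 0, "tz": 0.115, "rx": 0, "ry": 0, "rz": 0, "hand": -1}
    - {"tx": 0, "ty": 0, "tz": 0.115, "rx": 0, "ry": 0, "rz": 0, "hand": -1}
  newtons: 20

```text
time: 42.13
ee_pos: [0.5526, 0.3912, 0.0885]
eef_rot: [[0.289, 0.957, 0.004], [0.957, -0.289, 0.002], [0.003, 0.003, -1.0]]
ft_force: [-1.0, -2.4, 8.8]
grip_width: 0.0132
grasp_force: 27.7
```

Emit:
step_arm:
  targets:
    - {"tx": 0, "ty": -0.005, "tz": 0, "rx": 0, "ry": 0, "rz": -0.028, "hand": -1}
    - {"tx": -0.001, "ty": -0.0104, "tz": 0, "rx": 0, "ry": 0, "rz": -0.056, "hand": -1}
    - {"tx": -0.002, "ty": -0.0155, "tz": 0, "rx": 0, "ry": 0, "rz": -0.083, "hand": -1}
    - {"tx": -0.0036, "ty": -0.0205, "tz": 0, "rx": 0, "ry": 0, "rz": -0.111, "hand": -1}
    - {"tx": -0.0056, "ty": -0.0253, "tz": 0, "rx": 0, "ry": 0, "rz": -0.139, "hand": -1}
    - {"tx": -0.0081, "ty": -0.03, "tz": 0, "rx": 0, "ry": 0, "rz": -0.167, "hand": -1}
    - {"tx": -0.0109, "ty": -0.0344, "tz": 0, "rx": 0, "ry": 0, "rz": -0.194, "hand": -1}
    - {"tx": -0.0141, "ty": -0.0385, "tz": 0, "rx": 0, "ry": 0, "rz": -0.222, "hand": -1}
    - {"tx": -0.0176, "ty": -0.0424, "tz": 0, "rx": 0, "ry": 0, "rz": -0.25, "hand": -1}
    - {"tx": -0.0192, "ty": -0.0438, "tz": 0, "rx": 0, "ry": 0, "rz": -0.26, "hand": -1}
    - {"tx": -0.0192, "ty": -0.0438, "tz": 0, "rx": 0, "ry": 0, "rz": -0.26, "hand": -1}
    - {"tx": -0.0192, "ty": -0.0438, "tz": 0, "rx": 0, "ry": 0, "rz": -0.26, "hand": -1}

```text
time: 43.13
ee_pos: [0.5038, 0.3858, 0.0884]
eef_rot: [[-0.5, 0.866, 0.002], [0.866, 0.5, 0.002], [0.001, 0.003, -1.0]]
ft_force: [-3.7, -2.2, 11.4]
grip_width: 0.0134
grasp_force: 28.8
```

Emit:
step_arm:
  targets:
    - {"tx": 0, "ty": 0, "tz": 0, "rx": 0, "ry": 0, "rz": 0, "hand": -1}
    - {"tx": 0, "ty": 0, "tz": 0, "rx": 0, "ry": 0, "rz": 0, "hand": -0.1}
    - {"tx": 0, "ty": 0, "tz": 0, "rx": 0, "ry": 0, "rz": 0, "hand": -0.1}
    - {"tx": 0, "ty": 0, "tz": 0, "rx": 0, "ry": 0, "rz": 0, "hand": -0.1}
    - {"tx": 0, "ty": 0, "tz": -0.02, "rx": 0, "ry": 0, "rz": 0, "hand": -0.1}
    - {"tx": 0, "ty": 0, "tz": -0.06, "rx": 0, "ry": 0, "rz": 0, "hand": -0.1}
    - {"tx": 0, "ty": 0, "tz": -0.1, "rx": 0, "ry": 0, "rz": 0, "hand": -0.1}
    - {"tx": 0, "ty": 0, "tz": -0.14, "rx": 0, "ry": 0, "rz": 0, "hand": -0.1}
    - {"tx": 0, "ty": 0, "tz": -0.18, "rx": 0, "ry": 0, "rz": 0, "hand": -0.1}
    - {"tx": 0, "ty": 0, "tz": -0.2, "rx": 0, "ry": 0, "rz": 0, "hand": -0.1}
    - {"tx": 0, "ty": 0, "tz": -0.2, "rx": 0, "ry": 0, "rz": 0, "hand": -0.1}
    - {"tx": 0, "ty": 0, "tz": -0.2, "rx": 0, "ry": 0, "rz": 0, "hand": -0.1}

```text
time: 44.13
ee_pos: [0.5035, 0.3853, 0.2868]
eef_rot: [[-0.501, 0.866, 0.002], [0.866, 0.501, 0.002], [0.0, 0.003, -1.0]]
ft_force: [-0.5, -0.1, -0.9]
grip_width: 0.0385
grasp_force: 0.0
```

```bash
python3 items.py scene
python3 - <<'E'
from h import *
im,P=cloud("wrist");z=P[...,2];save(im,"w10")
r=np.hypot(P[...,0]-.534,P[...,1]-.333)
m=(z>.098)&(z<.115)&(r<.095)&(r>.03); k,l,st,c=cv2.connectedComponentsWithStats(m.astype(np.uint8))
for i in range(1,k):
    if st[i,4]>200:
        q=P[l==i];c=q.mean(0);w=np.linalg.svd(q[:,:2]-c[:2],full_matrices=False)[2][0]
        print(st[i],c.round(4),np.degrees(np.arctan2(w[1],w[0]))%180,np.degrees(np.arctan2(c[1]-.333,c[0]-.534)))
E
```

```text
[0.5035 0.3853 0.2868] 44.13
scene jar@tray 265 [ 0.4261 -0.1072] 0.0234 0.2485
scene shaker@tray 101 [0.4202 0.0175] 0.0157 0.2313
scene tin@tray 354 [ 0.5259 -0.0389] 0.0315 0.2135
[272 160  15  59 844] [0.5055 0.3836 0.1069] 119.51509353372472 119.41320669581843
[ 182  193   38   45 1254] [0.4544 0.3225 0.1074] 100.2677818035209 -172.45668443603728
```

View pics/w10.png

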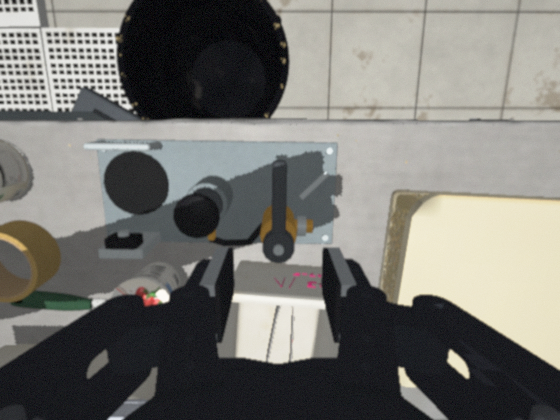

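The lever (hub (278,243), tip (279,160)) is parallel to the plate's edge, at about 119.5°, so it is closed. The plunger is up, the yogurt is in place and the tray items stand. Handing in.

```bash
python3 -c "
from station import bot
print(bot.finish_job())"
```

```text
the job is handed in; nothing more can be done
None
```

The job is handed in at about 44 s of the 210 s allowed, but no verdict came back: my last measurements show the jar, shaker and tin each coded in that order and standing in the tray, and the air lever closed.

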